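# Get the tape measure out from among the supplies

### The job

The tape measure is hemmed in by the glue bottle, the spray can and the brass tube in the wooden caddy: stand all three of these aside on the cork mat first, then lift out the tape measure and set it down, standing as it did, in the yellow tray. Only when it is there, put the glue bottle, the spray can and the tube back in the caddy, each on the very pad it came from. Keep everything upright and leave the round tin and the roll of tape alone.

Things in the scene. Friction and masses are not known exactly. Their poses are not given: they have to be found in the camera images.
- caddy: Low wooden caddy, 176 x 226 mm, fixed. Origin under its centre, x to its back. Floor at z 8 mm, rim 16 mm high, back (+x) rim 30. Flush pads: round black, 66 mm, at (20, 60) and (20, -60) mm for glue bottle and spray can (either way round); black, 40 mm, at (-26, 0) for the tube; grey oblong 76 x 44 mm at (25, 0) for the tape measure. At the start each thing stands centred on its pad
- tape_measure: Yellow and black tape measure standing on its edge, 34 mm thick along its x, 66 mm long along its y (from -26 to +40 mm of the origin), 62 mm high, 0.28 kg; its underside is a little rounded, so it leans some 4 degrees along its y. Origin on its underside, z up. In the caddy its y axis points along the caddy's x. Take it across the 34 mm thickness, 7 mm along +y from the origin
- glue_bottle: White round glue bottle with a grey tapered cap, 55 mm in diameter up to the shoulder, 155 mm high to the tip of the cap, 0.22 kg; the shoulder narrows from about 92 mm up, the cap (26 mm wide at most) begins at 125 mm. Origin at the centre of its underside, z up
- spray_can: White and blue round spray can with a red cap, 55 mm in diameter up to 164 mm, the cap 39 mm in diameter from there to the top at 203 mm, 0.34 kg. Origin at the centre of its underside, z up
- brass_tube: Pale brass tube standing on end, 28 mm in diameter, 150 mm high, 0.3 kg. Origin at the centre of its underside, z up
- mat: Brown cork mat, 240 mm along its x, 140 mm along its y, 4 mm thick, fixed flat on the bench to one side of the caddy (left or right): the side area. Origin at the centre of its underside, z up
- yellow_tray: Thin yellow open tray, 144 mm along its x, 204 mm along its y, rim 23 mm high, fixed on the bench on the other side of the caddy. Inside 128 x 188 mm, its floor 2 mm above the bench. Origin at the centre of its underside, z up
- parts_tin: Bystander: pale round tin with a lid, 73 mm in diameter, 32 mm high, in front of the caddy. Loose. Origin at the centre of its underside
- tape_roll: Bystander: roll of blue adhesive tape lying flat, 104 mm in diameter, 24 mm high, in front of the caddy. Loose. Origin at the centre of its underside
Mind the look-alikes: they are no part of the job. Leave any red look-alike of the brass_tube alone.

How it is judged (in metres and radians):
On the way, in this order (a step that is already met when the one before it is completed fails the run):
1. the glue bottle, the spray can and the brass tube all stand upright on the cork mat, the tape measure still in its place in the caddy (x of glue_bottle in the frame of mat between -0.12 and 0.12 m and y of glue_bottle in the frame of mat between -0.07 and 0.07 m and z of each of glue_bottle, spray_can, brass_tube in the frame of mat below 0.012 m and angle between each of glue_bottle, spray_can, brass_tube's own z axis and vertical below 0.15 rad and x of spray_can in the frame of mat between -0.12 and 0.12 m and y of spray_can in the frame of mat between -0.07 and 0.07 m and x of brass_tube in the frame of mat between -0.12 and 0.12 m and y of brass_tube in the frame of mat between -0.07 and 0.07 m and distance of tape_measure from where it was at the start of the episode below 0.03 m), for 0.2 s.
2. the tape measure stands on the floor of the yellow tray, the three others still on the mat (x of tape_measure in the frame of yellow_tray between -0.055 and 0.055 m and y of tape_measure in the frame of yellow_tray between -0.085 and 0.085 m and z of tape_measure in the frame of yellow_tray below 0.01 m and angle between each of tape_measure, glue_bottle, spray_can, brass_tube's own z axis and vertical below 0.15 rad and x of glue_bottle in the frame of mat between -0.12 and 0.12 m and y of glue_bottle in the frame of mat between -0.07 and 0.07 m and z of each of glue_bottle, spray_can, brass_tube in the frame of mat below 0.012 m and x of spray_can in the frame of mat between -0.12 and 0.12 m and y of spray_can in the frame of mat between -0.07 and 0.07 m and x of brass_tube in the frame of mat between -0.12 and 0.12 m and y of brass_tube in the frame of mat between -0.07 and 0.07 m), for 0.2 s.
At the end, for the whole second after the job is handed in: Glue bottle, spray can and tube upright (0.1 rad) within 15 mm of where each stood at the start; tape measure upright (0.15 rad) on the floor of the yellow tray, its origin within 55 mm (tray x) and 85 mm (tray y) of the middle; all at rest (distance of each of glue_bottle, spray_can, brass_tube from where it was at the start of the episode below 0.015 m and angle between each of glue_bottle, spray_can, brass_tube's own z axis and vertical below 0.1 rad and x of tape_measure in the frame of yellow_tray between -0.055 and 0.055 m and y of tape_measure in the frame of yellow_tray between -0.085 and 0.085 m and z of tape_measure in the frame of yellow_tray below 0.01 m and angle between tape_measure's own z axis and vertical below 0.15 rad and linear speed of each of glue_bottle, spray_can, brass_tube, tape_measure below 0.02 m/s); the robot touches nothing.
It fails at once if the glue bottle, the spray can, the brass tube or the tape measure is tipped by more than 0.6 rad (angle between any of glue_bottle, spray_can, brass_tube, tape_measure's own z axis and vertical above 0.6 rad).
It fails at once if the round tin or the roll of tape is shifted by more than 20 mm (distance of any of parts_tin, tape_roll from where it was at the start of the episode above 0.02 m).
It also fails if it takes over 144 s, if anything falls off the work surface, if the arm or the gripper's body presses on something with over 40 N, if the wrist force passes 120 N, or if a joint passes its speed limit or range.

### The arm

A 6-joint arm with a two-finger parallel gripper is mounted at the origin on a cart in front of the work surface, level with it; the furniture and walls round the work are solid. World frame = base frame: x ahead of the robot, y to its left, z up, the work surface at z = 0. Lengths are in mm, angles in rad, forces in N, time in s.
With the tool pointing down it reaches from about 400 to 925 mm from the base axis. Payload 12.5 kg.
Tool frame: the origin (TCP) lies between the finger pads; the fingertips stand 19 mm ahead of it and the grasp point (between the pads) is the TCP (env.nose_length is the distance from the TCP to the fingertips, in mm); z points along the fingers, y is the line along which they close (so a half turn about z gives the same grasp; the last joint's range is limited). The gripper opens to 95 mm and grips with 3 to 60 N. Pads are 20 mm wide; open, the fingers measure 119 mm over their backs; the gripper's body (75 mm by 180 mm) begins 59 mm behind the grasp point.
Start: joints at [-1.366, 0.491, 1.559, -0, 1.092, -0.106], TCP at [191.16, -595.065, 233.661] pointing down, gripper open.
Joint ranges: [-3.1, 3.1], [-0.84, 2.19], [0.05, 2.79], [-1.13, 4.28], [0.06, 2.93], [-2.69, 2.69]. Speed limits (rad/s): [2.22, 2.22, 2.79, 3.14, 3.14, 3.14].

### API

Orientations are given as [roll, pitch, yaw] about the fixed x, y, z axes, in that order (R = Rz(yaw) Ry(pitch) Rx(roll)).
In Python, from cell import env gives the robot as it stands. The module is installed in compiled form; this text tells all that it offers.
- The arm moves only by the tool drive_tool, never from a script. Its argument "rows" is a list that holds one entry, the list of rows, each a list of 7 numbers: the shift along the tool's x, y, z scaled (see below), then the turn, a rotation vector about the tool's x, y, z scaled (see below), then the opening, from 0 (shut) to 1 (fully open). In form: [[[tx, ty, tz, ax, ay, az, jaw], ...]]. A call has 1 to 5 rows; each row shifts and turns the commanded pose from where the row before left it, along the tool's axes as they then stand; what a row does not reach is not made up. The controller multiplies each number of a shift by 250 mm and each number of a turn by 180 degrees. A row lasts 1/8 s, in which the tool goes at most 62.5 mm and 10.7 degrees, less where a joint would pass 70% of its speed; a pose out of reach is approached as far as the arm can. A call with a number of a shift or a turn outside -1 to 1 is refused whole. A call with a gripper value outside its range is refused whole. The fingers move at their own pace and stop on an object; the grip force is fixed at half the most. Time passes only in rows, so rows that do not move let the fingers close. It gives the time, the measured TCP pose, the force, the opening and the grip force at its end, in the units of the state.
- env.state(): the state, without advancing time (a new reading comes with each control period).
- env.read_camera(name): name is "scene" or "top" or "wrist"; returns a dict with "color" (400x640x3 uint8, blue, green, red), "camera_matrix" (3x3 intrinsics, pixels), "k1" (the pictures are not rectified: a ray, as slopes to the right and down, at radius r is drawn at 1 + k1 r^2 times it, then the intrinsics apply), "pose" (4x4, takes a point from camera to world coordinates). Camera axes: x right, y up, looking along -z (the intrinsics and any distortion apply to the point x, -y, -z); pixel columns grow to the right and rows downward; lengths in mm; the calibration is good to about 2 mm. A picture is of the moment at which its call begins. There is no depth.
- env.job_done(): hands the job in; it is judged then, once.
Trained networks look in a picture, given as the dict that the camera call returned (one of the last four; its "shot" number tells which), for a name from the list of things; names that differ only in an ending like _2 or _b are one class to them, and where a whole thing is asked for, a point or a joint stands for the part that bears it (a point fixed in the world has none). Each returns a list of dicts, best first, with "score" (0 to 1); they miss things now and then, are a little off and sometimes report something else, mostly with a low value. They report only what shows in the picture. A call takes as long as a camera call. They do not tell look-alikes from the thing itself.
- env.search_frame(name, picture): "at" ([x, y, z] in mm, in the coordinates of the camera as it stood for that picture, good to about 4 mm: the middle of the surface that is visible of it).
- env.place_of(name, picture): "at" ([x, y, z] in mm, in the coordinates of the camera as it stood for that picture, good to about 4 mm: a listed point, or the origin of a listed thing).
The state is a dict: "t": time; "joints": joint angles; "qvel": joint speeds; "tau": joint torques, N m; "eef_pos": TCP position; "tcp_rot": TCP orientation; "ft_force": force on the tool from outside, world axes, zero at the start; "moment": the same for the moment, N m; "opening": opening from 0.0 (shut) to 1.0 (fully open); "grip_force": force on a finger pad.
Only numpy, scipy, OpenCV 4.12 (cv2) and the standard library are available. Lean on these libraries where they do the work, as an engineer would, in place of code of your own. Each camera call takes 0.05 s, during which the arm holds its last target. There are 200 camera calls.

## Working session

There is one attempt and no reset: what is moved stays moved. The work goes in short steps, Python scripts to look and compute and a tool call to move; the robot and the scene stay as the last step left them, time stands still between calls to the robot, and variables do not carry over. Pictures are saved under pics/ and viewed, at most 14 in all, crops included, and the job is handed in when it is done.

Besides the shell and the picture viewer there is one more tool, called after "Emit:" as name([rows], argument=value, ...), one row to a line, values as JSON. drive_tool: Moves the arm, as the interface text tells. Its arguments: {"type":"object","properties":{"rows":{"type":"array","items":{"type":"array","items":{"type":"array","items":{"type":"number","minimum":-1,"maximum":1}}}}},"required":["rows"]}

```bash
mkdir -p pics
cat > h.py <<'E'
from cell import env
import numpy as np, cv2
def w(p,at): return (p["pose"]@np.r_[at,1])[:3]
def pix(p,X):
    c=np.linalg.inv(p["pose"])@np.r_[X,1]; a=np.array([c[0],-c[1]])/-c[2]; a=a*(1+p["k1"]*(a@a))
    K=p["camera_matrix"]; return np.round([K[0,0]*a[0]+K[0,2],K[1,1]*a[1]+K[1,2]])
names="caddy tape_measure glue_bottle spray_can brass_tube mat yellow_tray parts_tin tape_roll".split()
def look(cam,ns=names,f=None):
    p=env.read_camera(cam)
    if f: cv2.imwrite("pics/"+f,p["color"])
    for n in ns:
        for d in env.place_of(n,p)[:3]:
            X=w(p,d["at"]); print(cam,n,round(d["score"],2),X.round(),pix(p,X))
    return p
E
python3 - <<'E'
from h import *
look("scene",f="s0.png"); look("top",f="t0.png")
s=env.state(); print(s["eef_pos"],s["tcp_rot"],s["t"],env.nose_length)
E
```

```text
scene caddy 0.75 [543.  46.  -2.] [300. 193.]
scene tape_measure 0.83 [561.  44.   8.] [298. 186.]
scene tape_measure 0.51 [565. -16.  12.] [314. 176.]
scene glue_bottle 0.79 [561. 105.   5.] [280. 196.]
scene spray_can 0.6 [561. -17.   7.] [315. 178.]
scene brass_tube 0.96 [517.  46.   7.] [305. 197.]
scene brass_tube 0.69 [348. 244.  -1.] [276. 274.]
scene mat 0.63 [ 511. -326.   -1.] [402. 151.]
scene yellow_tray 0.96 [500. 337.  -2.] [217. 249.]
scene parts_tin 0.84 [364.  98.   0.] [319. 243.]
top caddy 0.66 [541.  39.   0.] [322. 160.]
top caddy 0.61 [ 367. -122.   -2.] [351. 249.]
top glue_bottle 0.64 [568.  97.   7.] [306. 141.]
top spray_can 0.81 [561. -18.   6.] [345. 162.]
top brass_tube 0.51 [513.  42.   9.] [316. 168.]
top brass_tube 0.51 [344. 240.  -1.] [217. 196.]
top mat 0.64 [ 505. -335.   -1.] [452. 235.]
top yellow_tray 0.63 [ 505. -334.   -4.] [451. 234.]
top yellow_tray 0.56 [496. 326.  -1.] [214. 131.]
top parts_tin 0.96 [363.  91.  -3.] [273. 214.]
top tape_roll 0.84 [ 367. -126.   -1.] [352. 249.]
top tape_roll 0.57 [ 505. -335.    0.] [452. 234.]
[ 191.1827399  -595.05787451  233.63513922] [ 3.14153556e+00 -2.33173643e-06  3.10833251e-01] 1.0 19.0
```

View pics/s0.png

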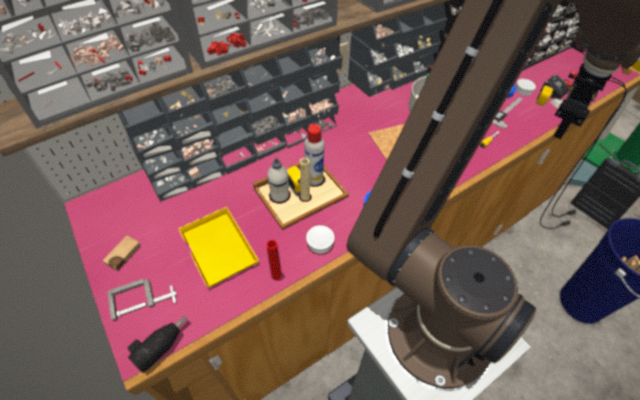

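View pics/t0.png

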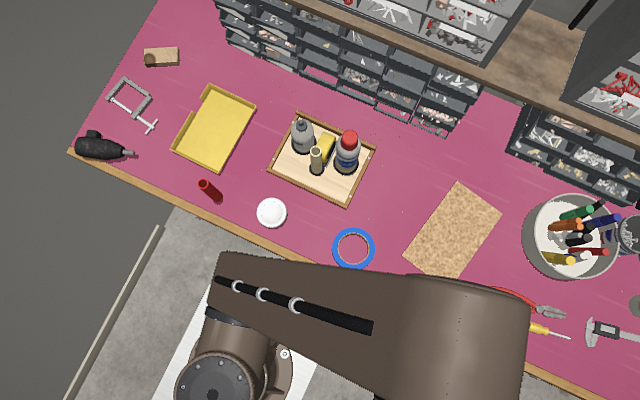

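The caddy is near pixel (300,195) in scene, with glue left, spray right and the pale tube in front. The mat is on the right at (450,235) in top, the tray on the left at (213,130). Tube candidates are the pale one at scene (305,195), which stands in the caddy and is the one meant, and the red look-alike at (275,260). I'll confirm in a close wrist view.

Emit:
drive_tool([
  [[0, 0, -0.24, 0, 0, 0.0495, 1], [0, 0, -0.24, 0, 0, 0.0495, 1], [0.18, -0.15, 0, 0, 0, 0, 1], [0.18, -0.15, 0, 0, 0, 0, 1], [0.18, -0.15, 0, 0, 0, 0, 1]],
])

```text
t: 1.62
eef_pos: [327.2, -481.3, 353.9]
tcp_rot: [3.141, -0.0, -0.001]
ft_force: [0.7, 0.1, -0.2]
opening: 0.997
grip_force: 0.0
```

Emit:
drive_tool([
  [[0.18, -0.15, 0, 0, 0, 0, 1], [0.18, -0.15, -0.08, 0, 0, 0, 1], [0.18, -0.15, -0.08, 0, 0, 0, 1], [0, 0, 0, 0, 0, 0, 1]],
])

```text
t: 2.12
eef_pos: [463.7, -367.8, 395.1]
tcp_rot: [3.14, -0.002, 0.004]
ft_force: [-0.7, 0.6, 0.3]
opening: 1.002
grip_force: 0.0
```

Run:
```python
from h import *
p=look("wrist",["mat","yellow_tray","caddy","tape_roll"],f="w0.png")
print(p["pose"].round(2)); s=env.state(); print(s["eef_pos"],s["tcp_rot"],s["t"])
```

```text
wrist mat 0.85 [ 504. -324.   -0.] [301. 129.]
wrist yellow_tray 0.32 [514.  44.   6.] [ 90. 125.]
wrist caddy 0.59 [539.  49.   1.] [ 87. 110.]
wrist tape_roll 0.73 [ 370. -119.   -0.] [192. 203.]
[[ 0.0000e+00  9.6000e-01  2.7000e-01  5.3973e+02]
 [-1.0000e+00  0.0000e+00  0.0000e+00 -3.6602e+02]
 [ 0.0000e+00 -2.7000e-01  9.6000e-01  5.4643e+02]
 [ 0.0000e+00  0.0000e+00  0.0000e+00  1.0000e+00]]
[ 460.29058851 -370.92665057  393.13486914] [-3.14114348e+00  6.89437204e-04 -1.75125088e-03] 2.375
```

View pics/w0.png

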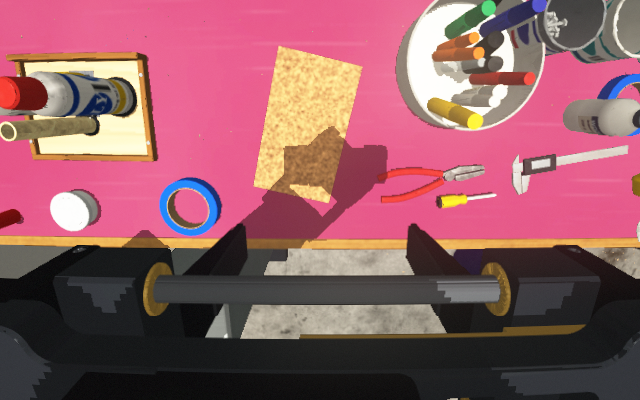

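The wrist view shows the mat with corners near (279,46), (362,65), (332,203), (254,186). The caddy is at upper left with right corners (145,55) and (155,160), and the pen pot is to the right of the mat.

```bash
cat >> h.py <<'E'
def back(p,uv,z):
    K=p["camera_matrix"]; d=np.array([[p["k1"],0,0,0]])
    a=(np.array(uv,float)-K[:2,2])/[K[0,0],K[1,1]]; b=a.copy()
    for _ in range(20): b=a/(1+p["k1"]*(b@b))
    r=p["pose"][:3,:3]@[b[0],-b[1],-1]; o=p["pose"][:3,3]
    return o+r*(z-o[2])/r[2]
E
python3 - <<'E'
from h import *
p=env.read_camera("wrist")
c=np.array([back(p,u,4)[:2] for u in [(279,46),(362,65),(332,203),(254,186)]])
print(c.round(), c.mean(0)); 
for a,b in [(0,1),(1,2),(2,3),(3,0)]: d=c[b]-c[a]; print(np.hypot(*d),np.degrees(np.arctan2(d[1],d[0])))
E
```

```text
[[ 632. -294.]
 [ 603. -428.]
 [ 369. -380.]
 [ 401. -240.]] [ 501.51409432 -335.40098451]
136.69821915045512 -102.28266341646516
238.80352760551403 168.433233374012
143.09957205972808 77.10682532304301
237.28462484919868 -13.105968135374322
```

Emit:
drive_tool([
  [[0, -0.24, 0, 0, 0, 0, 1], [0, -0.24, 0, 0, 0, 0, 1], [0, -0.24, 0, 0, 0, 0, 1], [0, -0.24, 0, 0, 0, 0, 1], [0, -0.24, 0, 0, 0, 0, 1]],
])

```text
t: 3.05
eef_pos: [460.7, -69.2, 393.6]
tcp_rot: [3.142, -0.0, -0.002]
ft_force: [0.7, -0.4, -0.7]
opening: 1.0
grip_force: 0.0
```

Emit:
drive_tool([
  [[-0.1, -0.2, -0.1, 0, 0, 0, 1], [-0.1, -0.2, -0.1, 0, 0, 0, 1], [0, 0, 0, 0, 0, 0, 1], [0, 0, 0, 0, 0, 0, 1]],
])

```text
t: 3.55
eef_pos: [411.3, 29.3, 443.3]
tcp_rot: [3.141, 0.0, -0.001]
ft_force: [0.4, 0.9, -0.6]
opening: 0.998
grip_force: 0.0
```

Run:
```python
from h import *
p=look("wrist",["caddy","tape_measure","glue_bottle","spray_can","brass_tube","yellow_tray","parts_tin","tape_roll"],f="w1.png")
s=env.state(); print(s["eef_pos"],s["tcp_rot"],s["t"])
c=cv2.resize(p["color"][60:260,180:460],None,fx=2.8,fy=2.8); cv2.imwrite("pics/w1c.png",c[:600,:800])
```

```text
wrist caddy 0.91 [538.  46.   1.] [317.  78.]
wrist tape_measure 0.95 [557.  44.  10.] [318.  67.]
wrist tape_measure 0.35 [499. 329.   1.] [165. 103.]
wrist glue_bottle 0.78 [563. 108.   2.] [283.  64.]
wrist spray_can 0.62 [559. -13.   7.] [351.  66.]
wrist brass_tube 0.94 [343. 243.   2.] [218. 184.]
wrist brass_tube 0.54 [515.  46.   9.] [317.  91.]
wrist yellow_tray 0.85 [500. 329.  -2.] [166. 102.]
wrist tape_roll 0.6 [ 372. -120.   -2.] [404. 169.]
[411.42690735  29.59787092 443.37230963] [ 3.14154158e+00  5.17243629e-04 -8.36282464e-04] 4.0
```

View pics/w1.png

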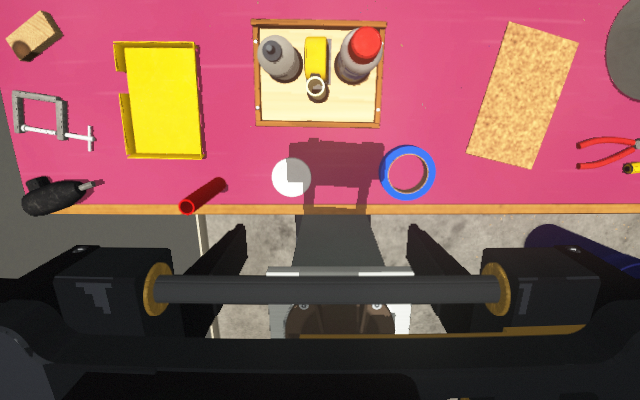

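The wrist view shows the caddy with glue (278,57), tape measure (316,60), spray (362,50) and the pale tube (317,88). The red tube at (203,195) is the look-alike, so it stays. I'll confirm with an enlarged crop.

Run:
```python
from h import *
p=env.read_camera("wrist"); 
x0,y0,f=180,0,3.0
c=cv2.resize(p["color"][0:200,x0:x0+260],None,fx=f,fy=f,interpolation=cv2.INTER_CUBIC)
ctr=np.array([540.5,45]); y=-0.0
def cad(a,b,z): R=np.array([[np.cos(y),-np.sin(y)],[np.sin(y),np.cos(y)]]); return np.r_[ctr+R@[a,b],z]
for a,b,z in [(-88,113,16),(-88,-113,16),(88,113,30),(88,-113,30),(-26,0,158),(20,60,163),(20,-60,211)]:
    q=(pix(p,cad(a,b,z))-[x0,y0])*f; cv2.circle(c,tuple(int(v) for v in q),3,(0,255,0),-1)
cv2.imwrite("pics/c1.png",c)
for u in [(256,125),(381,125)]: print(back(p,u,16))
```

```text
[457.12356783 158.53736876  16.        ]
[456.88540112 -68.63108222  16.        ]
```

View pics/c1.png

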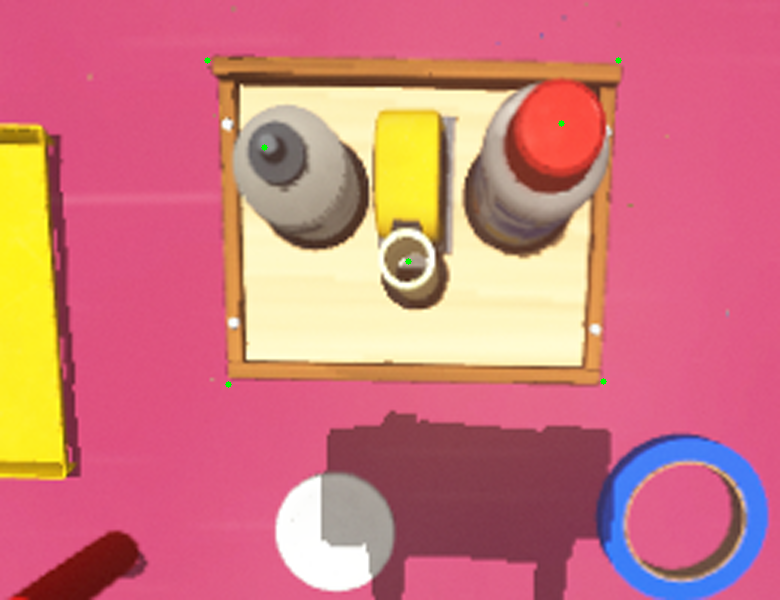

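The crop confirms the pale brass tube standing in front of the tape measure in the caddy. The caddy is turned about -0.02 rad and centred near (540.5, 44). Next I turn the gripper to yaw 90° and go for the spray can.

Emit:
drive_tool([
  [[0, 0, 0.076, 0, 0, -0.0556, 1], [0, 0, 0.076, 0, 0, -0.0556, 1], [0, 0, 0.076, 0, 0, -0.0556, 1], [0, 0, 0.076, 0, 0, -0.0556, 1], [0, 0, 0.076, 0, 0, -0.0556, 1]],
])

```text
t: 4.68
eef_pos: [411.3, 29.9, 348.0]
tcp_rot: [3.141, -0.0, 0.879]
ft_force: [0.1, 0.1, -0.4]
opening: 1.001
grip_force: 0.0
```

Emit:
drive_tool([
  [[0, 0, 0.076, 0, 0, -0.0556, 1], [0, 0, 0.076, 0, 0, -0.0556, 1], [0, 0, 0.076, 0, 0, -0.0556, 1], [0, 0, 0.076, 0, 0, -0.0552, 1], [0, 0, 0, 0, 0, 0, 1]],
])

```text
t: 5.3
eef_pos: [410.9, 29.9, 271.9]
tcp_rot: [-3.139, -0.0, 1.569]
ft_force: [0.0, 0.4, 0.5]
opening: 1.001
grip_force: 0.0
```

Emit:
drive_tool([
  [[-0.061, 0.197, 0, 0, 0, 0, 1], [-0.061, 0.197, 0, 0, 0, 0, 1], [-0.061, 0.197, 0, 0, 0, 0, 1], [0, 0, 0, 0, 0, 0, 1], [0, 0, 0, 0, 0, 0, 1]],
])

```text
t: 5.92
eef_pos: [558.7, -15.8, 272.9]
tcp_rot: [-3.141, -0.0, 1.568]
ft_force: [-0.7, 0.4, -0.6]
opening: 1.0
grip_force: 0.0
```

Run:
```python
from h import *
p=look("wrist",["glue_bottle","spray_can","brass_tube"],f="w2.png")
p=look("scene",["glue_bottle","spray_can","brass_tube","tape_measure"],f="s2.png")
print(env.state()["joints"])
```

```text
wrist glue_bottle 0.81 [562. 108.   7.] [329.  70.]
wrist spray_can 0.85 [560. -13.   6.] [327. 165.]
wrist brass_tube 0.88 [514.  46.   7.] [292. 120.]
scene glue_bottle 0.86 [563. 105.   5.] [280. 195.]
scene brass_tube 0.88 [347. 242.  -1.] [276. 274.]
scene brass_tube 0.87 [513.  45.   8.] [306. 197.]
scene brass_tube 0.3 [539.  47.  -1.] [301. 193.]
scene tape_measure 0.85 [561.  44.  10.] [298. 186.]
[-1.46349815e-01  3.58079328e-01  1.67127052e+00 -8.49171696e-05
  1.11195942e+00 -1.46011134e-01]
```

View pics/w2.png

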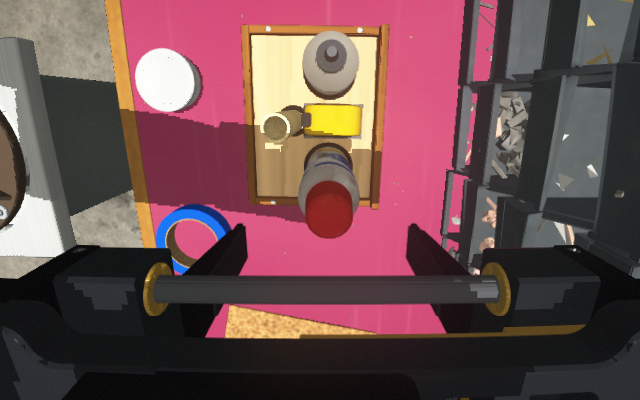

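The wrist view shows the spray can's red cap at (328,208) between the finger positions, and glue (330,65), tape (333,120) and tube (277,125) agree with the estimates. I'm descending now.

Emit:
drive_tool([
  [[0.006, 0.004, 0.224, 0, 0, 0, 1], [0, 0, 0.224, 0, 0, 0, 1], [0, 0, 0, 0, 0, 0, 1], [0, 0, 0, 0, 0, 0, 0.4], [0, 0, 0, 0, 0, 0, 0.4]],
])

```text
t: 7.0
eef_pos: [561.0, -14.5, 162.9]
tcp_rot: [3.138, 0.001, 1.571]
ft_force: [-0.3, -0.3, 0.0]
opening: 0.843
grip_force: 0.0
```

Emit:
drive_tool([
  [[0, 0, 0, 0, 0, 0, 0.4], [0, 0, 0, 0, 0, 0, 0.4], [0, 0, 0, 0, 0, 0, 0.4], [0, 0, 0, 0, 0, 0, 0.4]],
])

```text
t: 7.5
eef_pos: [560.3, -14.4, 161.1]
tcp_rot: [3.141, 0.0, 1.571]
ft_force: [0.9, -0.8, 5.6]
opening: 0.572
grip_force: 30.0
```

Emit:
drive_tool([
  [[0, 0, -0.1, 0, 0, 0, 0.4], [0, 0, -0.2, 0, 0, 0, 0.4], [0, 0, -0.1, 0, 0, 0, 0.4], [-0.12, 0.01, 0, 0, 0, 0, 0.4], [-0.21, 0.015, 0, 0, 0, 0, 0.4]],
])

```text
t: 8.12
eef_pos: [566.1, -96.6, 260.5]
tcp_rot: [-3.141, -0.0, 1.573]
ft_force: [1.1, 0.4, -3.2]
opening: 0.575
grip_force: 30.0
```

Emit:
drive_tool([
  [[-0.21, 0.015, 0, 0, 0, 0, 0.4], [-0.21, 0.015, 0, 0, 0, 0, 0.4], [-0.21, 0.015, 0, 0, 0, 0, 0.4], [-0.21, 0.015, 0, 0, 0, 0, 0.4], [-0.12, 0.01, 0, 0, 0, 0, 0.4]],
])

```text
t: 8.75
eef_pos: [583.1, -339.3, 259.4]
tcp_rot: [-3.14, -0.001, 1.569]
ft_force: [0.0, 0.4, -4.2]
opening: 0.574
grip_force: 30.0
```

Emit:
drive_tool([
  [[-0.05, 0.005, 0, 0, 0, 0, 0.4], [0, 0, 0, 0, 0, 0, 0.4], [0, 0, 0, 0, 0, 0, 0.4]],
])

```text
t: 9.12
eef_pos: [585.1, -348.0, 260.6]
tcp_rot: [-3.141, -0.0, 1.572]
ft_force: [0.6, -0.3, -3.7]
opening: 0.574
grip_force: 30.0
```

Emit:
drive_tool([
  [[0, 0, 0.2, 0, 0, 0, 0.4], [0, 0, 0.15, 0, 0, 0, 0.4], [0, 0, 0.05, 0, 0, 0, 0.4], [0, 0, 0.008, 0, 0, 0, 0.4], [0, 0, 0, 0, 0, 0, 0.4]],
])

```text
t: 9.75
eef_pos: [585.6, -349.5, 160.3]
tcp_rot: [3.14, 0.001, 1.571]
ft_force: [-0.4, 0.4, -2.9]
opening: 0.57
grip_force: 30.0
```

Run:
```python
from h import *
p=look("top",["spray_can"],f="t3.png"); p=look("scene",["spray_can"],f="s3.png");s=env.state(); print(s["eef_pos"],s["ft_force"])
```

```text
[ 585.21559411 -349.57600167  159.73282489] [ 0.02021787 -0.85027091 -3.56026289]
```

Emit:
drive_tool([
  [[0, 0, 0.008, 0, 0, 0, 0.4], [0, 0, 0, 0, 0, 0, 0.4], [0, 0, 0, 0, 0, 0, 0.8], [0, 0, 0, 0, 0, 0, 0.8], [0, 0, 0, 0, 0, 0, 0.8]],
])

```text
t: 10.58
eef_pos: [585.0, -349.4, 156.7]
tcp_rot: [3.142, 0.0, 1.571]
ft_force: [0.8, 0.2, 0.4]
opening: 0.79
grip_force: 0.0
```

Emit:
drive_tool([
  [[0, 0, 0, 0, 0, 0, 0.8], [0, 0, -0.1, 0, 0, 0, 0.8], [0, 0, -0.2, 0, 0, 0, 1], [0, 0, -0.14, 0, 0, 0, 1], [0.2, -0.01, 0, 0, 0, 0, 1]],
])

```text
t: 11.2
eef_pos: [583.0, -301.4, 269.2]
tcp_rot: [3.137, 0.003, 1.568]
ft_force: [-0.0, 1.0, -1.2]
opening: 0.994
grip_force: 0.0
```

Emit:
drive_tool([
  [[0.24, -0.012, 0, 0, 0, 0, 1], [0.24, -0.012, 0, 0, 0, 0, 1], [0.24, -0.012, 0, 0, 0, 0, 1], [0.24, -0.012, 0, 0, 0, 0, 1], [0.24, -0.012, 0, 0, 0, 0, 1]],
])

```text
t: 11.82
eef_pos: [567.2, 2.5, 266.8]
tcp_rot: [3.141, 0.0, 1.57]
ft_force: [0.9, -0.2, -0.4]
opening: 0.998
grip_force: 0.0
```

Emit:
drive_tool([
  [[0.24, -0.012, 0, 0, 0, 0, 1], [0.18, -0.01, 0, 0, 0, 0, 1], [0, 0, 0, 0, 0, 0, 1], [0, 0, 0, 0, 0, 0, 1]],
])

```text
t: 12.32
eef_pos: [562.1, 105.4, 266.6]
tcp_rot: [3.142, 0.0, 1.571]
ft_force: [0.5, -1.0, 0.3]
opening: 0.999
grip_force: 0.0
```

Run:
```python
from h import *
p=look("wrist",["glue_bottle","brass_tube","tape_measure"])
p=look("top",["glue_bottle","spray_can","brass_tube","tape_measure"]);s=env.state(); print(s["eef_pos"])
```

```text
wrist glue_bottle 0.86 [559. 108.   5.] [324. 165.]
wrist brass_tube 0.69 [513.  48.   8.] [291. 209.]
wrist brass_tube 0.65 [344. 239.   1.] [154.  63.]
wrist brass_tube 0.58 [563. 107.   6.] [327. 166.]
wrist tape_measure 0.64 [557.  43.   8.] [323. 212.]
top glue_bottle 0.57 [562. 100.   8.] [304. 142.]
top spray_can 0.71 [ 587. -353.    3.] [471. 208.]
top brass_tube 0.83 [516.  44.  14.] [315. 166.]
top tape_measure 0.74 [555.  40.   6.] [323. 155.]
[562.10637317 105.21693849 266.58991527]
```

Emit:
drive_tool([
  [[0, 0, 0.22, 0, 0, 0, 1], [0, 0, 0.22, 0, 0, 0, 1], [0, 0, 0.13, 0, 0, 0, 1], [0, 0, 0.04, 0, 0, 0, 1], [0, 0, 0, 0, 0, 0, 1]],
])

```text
t: 13.4
eef_pos: [562.3, 105.6, 114.4]
tcp_rot: [-3.142, 0.0, 1.57]
ft_force: [-0.0, -1.2, 0.9]
opening: 1.001
grip_force: 0.0
```

Emit:
drive_tool([
  [[0, 0, 0.022, 0, 0, 0, 1], [0, 0, 0, 0, 0, 0, 0.4], [0, 0, 0, 0, 0, 0, 0.4], [0, 0, 0, 0, 0, 0, 0.4], [0, 0, 0, 0, 0, 0, 0.4]],
])

```text
t: 14.02
eef_pos: [562.1, 105.6, 108.8]
tcp_rot: [3.141, 0.0, 1.571]
ft_force: [0.5, -0.2, 0.0]
opening: 0.638
grip_force: 0.0
```

Emit:
drive_tool([
  [[0, 0, 0, 0, 0, 0, 0.4], [0, 0, 0, 0, 0, 0, 0.4]],
])

```text
t: 14.28
eef_pos: [562.2, 105.6, 108.7]
tcp_rot: [3.141, 0.0, 1.571]
ft_force: [0.8, 0.7, 0.3]
opening: 0.554
grip_force: 30.0
```

The opening of 52.6 mm suggests the pads are on the rounded shoulder. I'll regrasp lower, with the tool tilted 40° about the closing axis.

Emit:
drive_tool([
  [[0, 0, 0, 0, 0, 0, 1], [0, 0, 0, 0, 0, 0, 1], [0, 0, 0, 0, 0, 0, 1], [0, 0, -0.1, 0, 0, 0, 1], [0, 0, -0.16, 0, 0, 0, 1]],
])

```text
t: 14.9
eef_pos: [561.5, 105.6, 173.4]
tcp_rot: [-3.139, 0.0, 1.571]
ft_force: [0.2, -0.2, 0.6]
opening: 0.982
grip_force: 0.0
```

Emit:
drive_tool([
  [[0, 0, 0, 0, -0.0556, 0, 1], [0, 0, 0, 0, -0.0556, 0, 1], [0, 0, 0, 0, -0.0556, 0, 1], [0, 0, 0, 0, -0.0556, 0, 1], [0, 0, 0, 0, 0, 0, 1]],
])

```text
t: 15.52
eef_pos: [561.6, 107.1, 172.0]
tcp_rot: [-3.138, 0.699, 1.576]
ft_force: [-0.3, -1.2, 0.4]
opening: 1.0
grip_force: 0.0
```

Run:
```python
from h import *
s=env.state(); print(s["eef_pos"],s["tcp_rot"],s["joints"],s["t"])
p=look("scene",["glue_bottle"],f="s4.png")
cv2.imwrite("pics/s4c.png",cv2.resize(p["color"][60:260,180:440],None,fx=3,fy=3))
```

```text
[561.61913852 107.1037096  172.04755618] [-3.13798691  0.69902222  1.57564076] [ 0.34183506  0.62461981  1.67940775 -0.70422395  1.21141633  0.72207116] 15.525
```

View pics/s4c.png

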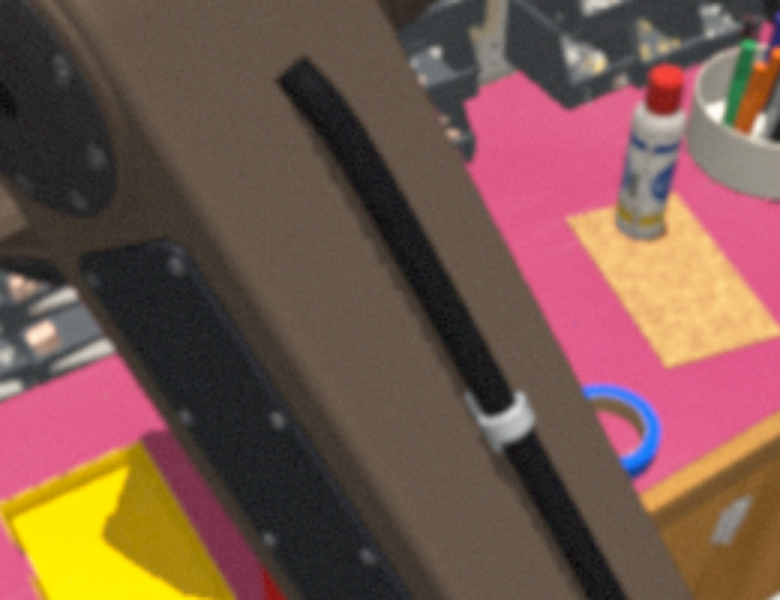

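The spray can stands upright on the far part of the mat at (650,150) in the crop. The arm hides the caddy. I'm descending with the tilt.

Emit:
drive_tool([
  [[0.08, 0, 0.095, 0, 0, 0, 1], [0.08, 0, 0.095, 0, 0, 0, 1], [0.046, 0, 0.055, 0, 0, 0, 1], [0, 0, 0, 0, 0, 0, 1], [0, 0, 0, 0, 0, 0, 0.4]],
])

```text
t: 16.25
eef_pos: [562.6, 105.5, 94.6]
tcp_rot: [3.14, 0.698, 1.569]
ft_force: [-0.2, -0.0, -0.5]
opening: 0.943
grip_force: 0.0
```

Emit:
drive_tool([
  [[0, 0, 0, 0, 0, 0, 0.4], [0, 0, 0, 0, 0, 0, 0.4], [0, 0, 0, 0, 0, 0, 0.4], [0, 0, 0, 0, 0, 0, 0.4], [0, 0, 0, 0, 0, 0, 0.4]],
])

```text
t: 16.88
eef_pos: [562.1, 105.7, 93.7]
tcp_rot: [3.141, 0.699, 1.571]
ft_force: [-0.6, 0.3, 1.6]
opening: 0.557
grip_force: 30.0
```

Emit:
drive_tool([
  [[-0.07, 0, -0.084, 0, 0, 0, 0.4], [-0.14, 0, -0.168, 0, 0, 0, 0.4], [-0.14, 0, -0.168, 0, 0, 0, 0.4], [-0.074, 0, -0.086, 0, 0, 0, 0.4], [0, 0, 0, 0, 0, 0, 0.4]],
])

```text
t: 17.5
eef_pos: [562.3, 106.0, 260.1]
tcp_rot: [3.137, 0.697, 1.568]
ft_force: [-0.4, -0.1, -2.6]
opening: 0.556
grip_force: 30.0
```

Emit:
drive_tool([
  [[-0.08, -0.035, 0.068, 0, 0, 0, 0.4], [-0.16, -0.072, 0.134, 0, 0, 0, 0.4], [-0.16, -0.072, 0.134, 0, 0, 0, 0.4], [-0.16, -0.072, 0.134, 0, 0, 0, 0.4], [-0.16, -0.072, 0.134, 0, 0, 0, 0.4]],
])

```text
t: 18.12
eef_pos: [480.0, -130.3, 256.9]
tcp_rot: [-3.138, 0.698, 1.573]
ft_force: [1.1, -0.5, -1.7]
opening: 0.554
grip_force: 30.0
```

Emit:
drive_tool([
  [[-0.16, -0.072, 0.134, 0, 0, 0, 0.4], [-0.16, -0.072, 0.134, 0, 0, 0, 0.4], [-0.16, -0.072, 0.134, 0, 0, 0, 0.4], [-0.08, -0.035, 0.068, 0, 0, 0, 0.4], [0, 0, 0, 0, 0, 0, 0.4]],
])

```text
t: 18.75
eef_pos: [417.1, -312.8, 257.1]
tcp_rot: [-3.139, 0.697, 1.569]
ft_force: [0.7, -0.1, -1.2]
opening: 0.555
grip_force: 30.0
```

Run:
```python
from h import *
s=env.state(); print(s["eef_pos"],s["tcp_rot"],s["joints"],s["opening"])
p=look("scene",["glue_bottle"],f="s5.png")
```

```text
[ 417.06288689 -312.81664901  257.08563877] [-3.13875261  0.69660105  1.56929773] [-0.49460755  0.28470384  2.0256479  -1.00013892  0.73851041  0.24637894] 0.5552327028028252
scene glue_bottle 0.65 [ 416. -312.  166.] [430. 130.]
```

View pics/s5.png

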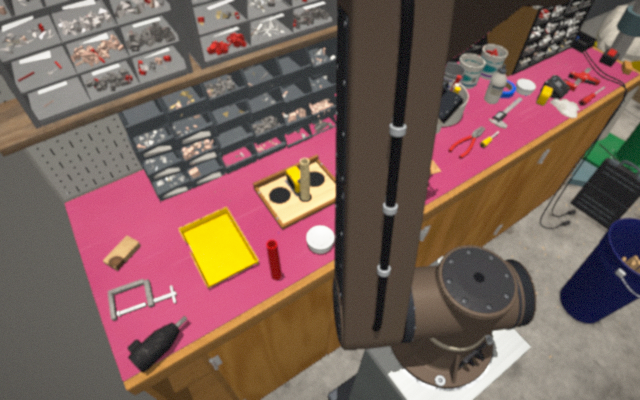

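The glue is held above the mat. The caddy now holds only the tube and tape measure, with bare pads at (280,197) and (316,180).

Emit:
drive_tool([
  [[0.13, 0, 0.155, 0, 0, 0, 0.4], [0.14, 0, 0.167, 0, 0, 0, 0.4], [0.12, 0, 0.143, 0, 0, 0, 0.4], [0.03, 0, 0.036, 0, 0, 0, 0.4], [0, 0, 0, 0, 0, 0, 0.4]],
])

```text
t: 19.48
eef_pos: [443.7, -302.9, 136.7]
tcp_rot: [-3.096, 0.63, 1.571]
ft_force: [1.1, -0.2, -1.6]
opening: 0.553
grip_force: 30.0
```

Emit:
drive_tool([
  [[0, 0, 0, 0, 0, 0, 0.4], [0, 0, 0, 0, 0, 0, 0.4]],
])

```text
t: 19.73
eef_pos: [443.5, -303.7, 137.8]
tcp_rot: [-3.098, 0.631, 1.568]
ft_force: [0.2, -0.4, -1.9]
opening: 0.552
grip_force: 30.0
```

Run:
```python
from h import *
s=env.state(); print(s["eef_pos"],s["tcp_rot"],s["joints"],s["opening"])
```

```text
[ 443.52376414 -303.65148229  137.83159589] [-3.09833121  0.63117497  1.56770407] [-0.46520557  0.50960089  2.05065457 -1.13363822  0.648218    0.5114308 ] 0.5519042280085716
```

Joint 4 hit its range, so I'll swing the lean direction outward about the vertical, which leaves the bottle upright.

```bash
cat >> h.py <<'E'
from scipy.spatial.transform import Rotation as Ro
def pose(lean_az,tilt):  # tilt deg; closing axis horizontal, gripper body leaning to lean_az (deg)
    return Ro.from_euler('xyz',[180,tilt,lean_az],degrees=True)
def plan(R,pos):
    s=env.state(); C=Ro.from_euler('xyz',s["tcp_rot"]); 
    print("turn",((C.inv()*R).as_rotvec()/np.pi).round(4),"shift after turn",(R.inv().apply(np.array(pos)-s["eef_pos"])/250).round(4), "at",s["eef_pos"].round(1),s["tcp_rot"].round(3))
E
python3 - <<'E'
from h import *
plan(pose(90,40),[440,-305,210])
E
```

```text
turn [-0.0144 -0.0213 -0.0003] shift after turn [-0.1897 -0.0141 -0.2177] at [ 443.5 -303.7  137.8] [-3.098  0.631  1.568]
```

Emit:
drive_tool([
  [[-0.09, 0, -0.11, 0, 0, 0, 0.4], [-0.09, 0, -0.11, 0, 0, 0, 0.4], [0, 0, 0, -0.0144, -0.0213, 0, 0.4], [0, 0, 0, 0, 0, 0, 0.4]],
])

```text
t: 20.23
eef_pos: [445.3, -307.1, 208.2]
tcp_rot: [-3.141, 0.697, 1.571]
ft_force: [-0.5, 0.7, -2.3]
opening: 0.558
grip_force: 30.0
```

Run:
```python
from h import *
plan(pose(40,40),[425,-317,200])
```

```text
turn [ 1.781e-01 -2.000e-04  2.129e-01] shift after turn [-0.0461 -0.0219  0.0814] at [ 445.3 -307.1  208.2] [-3.141  0.697  1.571]
```

Emit:
drive_tool([
  [[0, 0, 0, 0.0356, 0, 0.0426, 0.4], [0, 0, 0, 0.0356, 0, 0.0426, 0.4], [0, 0, 0, 0.0356, 0, 0.0426, 0.4], [0, 0, 0, 0.0356, 0, 0.0426, 0.4], [0, 0, 0, 0.0356, 0, 0.0426, 0.4]],
])

```text
t: 20.85
eef_pos: [446.4, -306.9, 207.4]
tcp_rot: [-3.137, 0.695, 0.695]
ft_force: [-1.2, -0.1, -1.5]
opening: 0.555
grip_force: 30.0
```

Emit:
drive_tool([
  [[0, 0, 0, 0, 0, 0, 0.4]],
])

```text
t: 20.98
eef_pos: [446.6, -308.0, 207.0]
tcp_rot: [-3.139, 0.696, 0.7]
ft_force: [-0.1, -0.1, -1.3]
opening: 0.555
grip_force: 30.0
```

Run:
```python
from h import *
plan(pose(40,40),[420,-316,91]); print(env.state()["joints"])
```

```text
turn [-0.0005 -0.0008  0.0004] shift after turn [ 0.2202 -0.0439  0.4211] at [ 446.6 -308.   207. ] [-3.139  0.696  0.7  ]
[-0.4522934   0.55922698  1.69501539 -0.65464598  1.28610926  0.73951324]
```

Emit:
drive_tool([
  [[0.075, -0.015, 0.145, 0, 0, 0, 0.4], [0.075, -0.015, 0.145, 0, 0, 0, 0.4], [0.05, -0.01, 0.09, 0, 0, 0, 0.4], [0.02, -0.004, 0.04, 0, 0, 0, 0.4], [0, 0, 0, 0, 0, 0, 0.4]],
])

```text
t: 21.6
eef_pos: [419.6, -315.3, 92.0]
tcp_rot: [-3.141, 0.697, 0.7]
ft_force: [0.0, 0.3, -2.3]
opening: 0.551
grip_force: 30.0
```

Emit:
drive_tool([
  [[0.005, 0, 0.006, 0, 0, 0, 0.4], [0, 0, 0, 0, 0, 0, 0.4], [0, 0, 0, 0, 0, 0, 0.8], [0, 0, 0, 0, 0, 0, 0.9], [0, 0, 0, 0, 0, 0, 0.9]],
])

```text
t: 22.22
eef_pos: [419.7, -315.4, 90.2]
tcp_rot: [3.141, 0.697, 0.698]
ft_force: [0.6, -0.1, -0.2]
opening: 0.816
grip_force: 0.0
```

Run:
```python
from h import *
look("top",["glue_bottle","spray_can","brass_tube","tape_measure"],f="t6.png")
look("wrist",["glue_bottle","spray_can"])
plan(pose(40,40),[420,-316,250])
```

```text
top glue_bottle 0.85 [ 424. -323.    2.] [435. 262.]
top spray_can 0.7 [ 587. -356.    5.] [473. 208.]
wrist glue_bottle 0.59 [ 418. -314.    1.] [324. 137.]
turn [ 0.     -0.0002 -0.0001] shift after turn [-0.4117  0.0028 -0.4902] at [ 419.6 -315.4   90. ] [3.141 0.697 0.698]
```

View pics/t6.png

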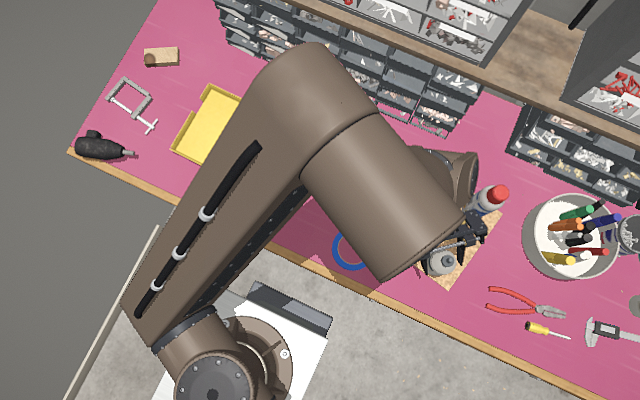

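The glue bottle stands on the mat at (440,262) and the spray can at (492,200). I'm lifting clear and turning to vertical, yaw about -12°, for the tube.

Emit:
drive_tool([
  [[0, 0, 0, 0, 0, 0, 1], [-0.13, 0, -0.155, 0, 0, 0, 1], [-0.14, 0, -0.167, 0, 0, 0, 1], [-0.14, 0, -0.167, 0, 0, 0, 1], [0, 0, 0, 0, 0, 0, 1]],
])

```text
t: 23.25
eef_pos: [420.3, -315.8, 253.1]
tcp_rot: [3.133, 0.695, 0.692]
ft_force: [0.2, 0.9, -1.2]
opening: 1.004
grip_force: 0.0
```

Run:
```python
from h import *
plan(pose(-12,0),[514,45.5,250])
```

```text
turn [0.1022 0.2046 0.2761] shift after turn [ 0.066  -1.4916  0.0125] at [ 420.3 -315.8  253.1] [3.133 0.695 0.692]
```

Emit:
drive_tool([
  [[0, 0, 0, 0.0146, 0.0292, 0.0394, 1], [0, 0, 0, 0.0146, 0.0292, 0.0394, 1], [0, 0, 0, 0.0146, 0.0292, 0.0394, 1], [0, 0, 0, 0.0146, 0.0292, 0.0394, 1], [0, 0, 0, 0.0146, 0.0292, 0.0394, 1]],
])

```text
t: 23.88
eef_pos: [419.4, -315.4, 248.5]
tcp_rot: [3.078, 0.197, 0.029]
ft_force: [0.3, -1.3, -0.2]
opening: 0.997
grip_force: 0.0
```

Emit:
drive_tool([
  [[0, 0, 0, 0.0146, 0.0292, 0.0394, 1], [0, 0, 0, 0.0146, 0.0292, 0.0397, 1], [0, 0, 0, 0, 0, 0, 1], [0.011, -0.24, 0, 0, 0, 0, 1], [0.011, -0.24, 0, 0, 0, 0, 1]],
])

```text
t: 24.5
eef_pos: [449.9, -198.1, 249.0]
tcp_rot: [-3.141, 0.01, -0.208]
ft_force: [1.1, -0.4, 0.4]
opening: 1.002
grip_force: 0.0
```

Emit:
drive_tool([
  [[0.011, -0.24, 0, 0, 0, 0, 1], [0.011, -0.24, 0, 0, 0, 0, 1], [0.011, -0.24, 0, 0, 0, 0, 1], [0.011, -0.24, 0, 0, 0, 0, 1], [0, 0, 0, 0, 0, 0, 1]],
])

```text
t: 25.12
eef_pos: [510.9, 36.9, 249.4]
tcp_rot: [-3.142, 0.009, -0.201]
ft_force: [-0.6, -1.0, 0.8]
opening: 1.0
grip_force: 0.0
```

Run:
```python
from h import *
look("wrist",["brass_tube","tape_measure"],f="w7.png")
plan(pose(-12,0),[514.2,45.5,112])
```

```text
wrist tape_measure 0.59 [556.  44.  10.] [314. 134.]
turn [-0.0002  0.0028  0.0006] shift after turn [ 0.0045 -0.0519  0.5505] at [510.4  33.1 249.6] [-3.141  0.009 -0.208]
```

Emit:
drive_tool([
  [[0.0045, -0.05, 0, 0, 0.0028, 0, 1], [0, 0, 0.2, 0, 0, 0, 1], [0, 0, 0.2, 0, 0, 0, 1], [0, 0, 0.14, 0, 0, 0, 1], [0, 0, 0, 0, 0, 0, 1]],
])

```text
t: 25.9
eef_pos: [513.7, 45.0, 113.5]
tcp_rot: [-3.14, 0.003, -0.211]
ft_force: [0.2, -0.2, 1.3]
opening: 1.0
grip_force: 0.0
```

Emit:
drive_tool([
  [[0, 0, 0, 0, 0, 0, 0.1], [0, 0, 0, 0, 0, 0, 0.1], [0, 0, 0, 0, 0, 0, 0.1], [0, 0, 0, 0, 0, 0, 0.1], [0, 0, 0, 0, 0, 0, 0.1]],
])

```text
t: 26.52
eef_pos: [514.6, 45.5, 115.4]
tcp_rot: [-3.139, -0.002, -0.21]
ft_force: [0.3, -0.1, -0.2]
opening: 0.535
grip_force: 0.0
```

Emit:
drive_tool([
  [[0, 0, 0, 0, 0, 0, 0.1], [0, 0, 0, 0, 0, 0, 0.1], [0, 0, 0, 0, 0, 0, 0.1], [0, 0, 0, 0, 0, 0, 0.1], [0, 0, 0, 0, 0, 0, 0.1]],
])

```text
t: 27.15
eef_pos: [514.6, 45.5, 115.2]
tcp_rot: [-3.14, -0.002, -0.21]
ft_force: [0.5, -1.1, 0.8]
opening: 0.289
grip_force: 30.0
```

Emit:
drive_tool([
  [[0, 0, -0.1, 0, 0, 0, 0.1], [0, 0, -0.2, 0, 0, 0, 0.1], [0, 0, -0.12, 0, 0, 0, 0.1], [0, 0, 0, 0, 0, 0, 0.1]],
])

```text
t: 27.65
eef_pos: [514.9, 45.3, 221.5]
tcp_rot: [-3.139, -0.005, -0.21]
ft_force: [0.2, -0.5, -3.7]
opening: 0.292
grip_force: 30.0
```

Run:
```python
from h import *
plan(pose(-12,0),[502.5,-333,220])
```

```text
turn [-0.0008 -0.0016 -0.0001] shift after turn [0.2662 1.4905 0.0062] at [514.9  45.3 221.5] [-3.139 -0.005 -0.21 ]
```

Emit:
drive_tool([
  [[0.02, 0.12, 0, 0, 0, 0, 0.1], [0.04, 0.22, 0, 0, 0, 0, 0.1], [0.04, 0.22, 0, 0, 0, 0, 0.1], [0.04, 0.22, 0, 0, 0, 0, 0.1], [0.04, 0.22, 0, 0, 0, 0, 0.1]],
])

```text
t: 28.28
eef_pos: [505.5, -210.1, 217.7]
tcp_rot: [-3.139, 0.001, -0.21]
ft_force: [0.9, 0.9, -3.0]
opening: 0.286
grip_force: 30.0
```

Emit:
drive_tool([
  [[0.04, 0.22, 0, 0, 0, 0, 0.1], [0.03, 0.18, 0, 0, 0, 0, 0.1], [0.016, 0.09, 0, 0, 0, 0, 0.1], [0, 0, 0, 0, 0, 0, 0.1], [0, 0, 0, 0, 0, 0, 0.1]],
])

```text
t: 28.9
eef_pos: [501.8, -331.6, 218.7]
tcp_rot: [-3.139, -0.0, -0.209]
ft_force: [-0.7, 0.4, -3.4]
opening: 0.295
grip_force: 30.0
```

Run:
```python
from h import *
plan(pose(-12,0),[502.5,-333,113])
look("wrist",["brass_tube","glue_bottle","spray_can","mat"],f="w8.png")
```

```text
turn [-0.001  -0.0001  0.0001] shift after turn [0.004  0.0048 0.4228] at [ 501.8 -331.6  218.7] [-3.139 -0.    -0.209]
wrist brass_tube 0.71 [ 500. -330.  111.] [327. 201.]
wrist mat 0.94 [ 505. -327.    3.] [323. 171.]
```

View pics/w8.png

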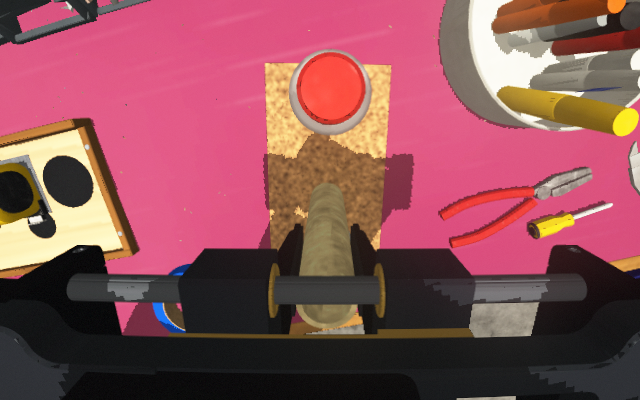

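The tube is gripped at (325,240) over the middle of the mat, with the spray can clear ahead at (330,90). I'm lowering it.

Emit:
drive_tool([
  [[0.004, 0.004, 0.2, 0, 0, 0, 0.1], [0, 0, 0.14, 0, 0, 0, 0.1], [0, 0, 0.06, 0, 0, 0, 0.1], [0, 0, 0.022, 0, 0, 0, 0.1], [0, 0, 0, 0, 0, 0, 0.1]],
])

```text
t: 29.78
eef_pos: [503.2, -334.1, 114.8]
tcp_rot: [-3.14, -0.003, -0.21]
ft_force: [0.3, 0.2, -3.4]
opening: 0.29
grip_force: 30.0
```

Emit:
drive_tool([
  [[0, 0, 0, 0, 0, 0, 0.1], [0, 0, 0.004, 0, 0, 0, 0.1], [0, 0, 0, 0, 0, 0, 0.5], [0, 0, 0, 0, 0, 0, 0.5], [0, 0, 0, 0, 0, 0, 0.5]],
])

```text
t: 30.4
eef_pos: [502.9, -334.0, 113.2]
tcp_rot: [-3.14, -0.002, -0.21]
ft_force: [1.3, 0.4, 0.1]
opening: 0.491
grip_force: 0.0
```

Emit:
drive_tool([
  [[0, 0, -0.05, 0, 0, 0, 0.5], [0, 0, -0.18, 0, 0, 0, 0.6], [0, 0, -0.24, 0, 0, 0, 1], [0, 0, -0.1, 0, 0, 0, 1], [0, 0, 0, 0, 0, 0, 1]],
])

```text
t: 31.02
eef_pos: [503.0, -334.4, 258.2]
tcp_rot: [3.142, -0.006, -0.21]
ft_force: [-1.3, 0.2, 0.4]
opening: 0.861
grip_force: 0.0
```

Run:
```python
from h import *
look("wrist",["brass_tube","spray_can"])
look("top",["brass_tube","glue_bottle","spray_can","mat","tape_measure"])
plan(pose(-1.2,0),[565,45,180])
```

```text
wrist brass_tube 0.88 [ 506. -330.    6.] [324. 167.]
top spray_can 0.47 [539.  41.   1.] [321. 161.]
top tape_measure 0.75 [553.  42.   6.] [323. 155.]
turn [-0.0008 -0.0003 -0.0601] shift after turn [ 0.2182 -1.5212  0.2994] at [ 502.5 -334.1  254.8] [-3.139e+00 -1.000e-03 -2.100e-01]
```

Emit:
drive_tool([
  [[0, 0, 0, 0, 0, -0.03, 1], [0, 0, 0, 0, 0, -0.03, 1], [0.035, -0.24, 0, 0, 0, 0, 1], [0.035, -0.24, 0, 0, 0, 0, 1], [0.035, -0.24, 0, 0, 0, 0, 1]],
])

```text
t: 32.1
eef_pos: [532.7, -153.1, 255.6]
tcp_rot: [-3.14, -0.002, -0.022]
ft_force: [1.0, -0.0, 0.3]
opening: 0.996
grip_force: 0.0
```

Emit:
drive_tool([
  [[0.035, -0.24, 0, 0, 0, 0, 1], [0.035, -0.24, 0.06, 0, 0, 0, 1], [0.035, -0.24, 0.12, 0, 0, 0, 1], [0.008, -0.08, 0.12, 0, 0, 0, 1], [0, 0, 0, 0, 0, 0, 1]],
])

```text
t: 32.72
eef_pos: [563.6, 41.6, 181.6]
tcp_rot: [-3.14, 0.002, -0.019]
ft_force: [-0.2, -0.2, 0.6]
opening: 0.999
grip_force: 0.0
```

Run:
```python
from h import *
p=look("wrist",["tape_measure","caddy"],f="w9.png")
plan(pose(-1.2,0),[565,45,43])
```

```text
wrist tape_measure 0.78 [557.  41.   9.] [328. 188.]
wrist tape_measure 0.42 [366.  95.   1.] [288. 332.]
turn [-0.0005 -0.0009 -0.0003] shift after turn [-1.000e-04 -2.240e-02  5.655e-01] at [564.9  39.4 184.4] [-3.14e+00 -3.00e-03 -2.20e-02]
```

View pics/w9.png

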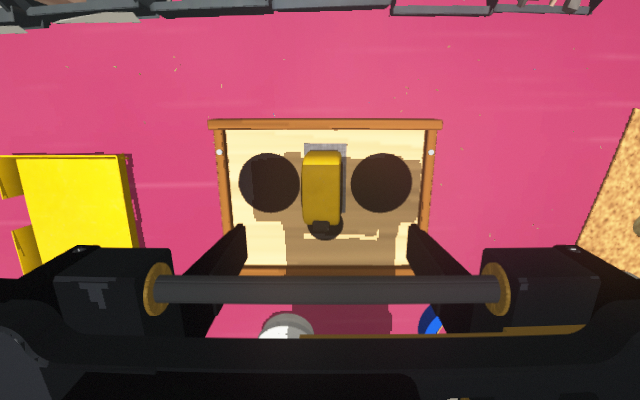

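The wrist view shows the tape measure at (322,185), with the two round pads at (269,182) and (381,183) and the tube pad at (325,228). I'll back-project these to check the positions.

Run:
```python
from h import *
p=env.read_camera("wrist")
for u in [(269,182.5),(381,183),(325,230)]: print(back(p,u,8).round(1))
g=cv2.cvtColor(p["color"],cv2.COLOR_BGR2GRAY); m=(g<55).astype(np.uint8); m[240:]=0
n,l,st,c=cv2.connectedComponentsWithStats(m)
for i in range(1,n):
    if st[i,4]>300: print(st[i],c[i].round(1),back(p,c[i],8).round(1))
d=env.search_frame("tape_measure",p); print([w(p,e["at"]).round() for e in d])
```

```text
[564.9 102.7   8. ]
[561.8 -18.1   8. ]
[508.8  43.5   8. ]
[   0    0  385   33 2863] [143.5  14.3] [734.9 214.2   8. ]
[ 238  155   60   58 2601] [267.6 184.5] [562.8 104.4   8. ]
[ 349  158   59   55 2562] [378.2 185. ] [559.6 -15.1   8. ]
[306 217  35  23 415] [323.4 229.4] [509.6  45.3   8. ]
[array([570.,  46.,  72.])]
```

Emit:
drive_tool([
  [[0, -0.02, 0.18, 0, 0, 0, 1], [0, 0, 0.2, 0, 0, 0, 1], [0, 0, 0.14, 0, 0, 0, 1], [0, 0, 0.04, 0, 0, 0, 1], [0, 0, 0, 0, 0, 0, 1]],
])

```text
t: 33.6
eef_pos: [565.3, 45.0, 44.2]
tcp_rot: [-3.14, -0.002, -0.022]
ft_force: [-0.7, -0.3, -0.7]
opening: 1.002
grip_force: 0.0
```

Emit:
drive_tool([
  [[0, 0, 0, 0, 0, 0, 0.2], [0, 0, 0, 0, 0, 0, 0.2], [0, 0, 0, 0, 0, 0, 0.2], [0, 0, 0, 0, 0, 0, 0.2], [0, 0, 0, 0, 0, 0, 0.2]],
])

```text
t: 34.22
eef_pos: [564.9, 45.5, 43.6]
tcp_rot: [-3.14, -0.002, -0.021]
ft_force: [0.4, -0.1, 0.9]
opening: 0.534
grip_force: 0.0
```

Emit:
drive_tool([
  [[0, 0, 0, 0, 0, 0, 0.2], [0, 0, 0, 0, 0, 0, 0.2], [0, 0, 0, 0, 0, 0, 0.2], [0, 0, 0, 0, 0, 0, 0.2], [0, 0, 0, 0, 0, 0, 0.2]],
])

```text
t: 34.85
eef_pos: [564.9, 45.5, 43.5]
tcp_rot: [-3.14, -0.002, -0.021]
ft_force: [0.9, 0.3, -1.1]
opening: 0.355
grip_force: 30.0
```

Emit:
drive_tool([
  [[0, 0, -0.08, 0, 0, 0, 0.2], [0, 0, -0.16, 0, 0, 0, 0.2], [0, 0, -0.16, 0, 0, 0, 0.2], [0, 0, 0, 0, 0, 0, 0.2]],
])

```text
t: 35.35
eef_pos: [565.6, 45.3, 145.9]
tcp_rot: [-3.14, -0.006, -0.021]
ft_force: [0.2, 0.3, -4.0]
opening: 0.356
grip_force: 30.0
```

Run:
```python
from h import *
look("top",["yellow_tray","glue_bottle","spray_can","brass_tube"])
look("wrist",["yellow_tray","tape_measure"])
plan(pose(-1.2,0),[500,331,140])
```

```text
top glue_bottle 0.84 [ 423. -325.   -0.] [436. 263.]
top spray_can 0.63 [ 586. -357.    2.] [472. 209.]
top brass_tube 0.92 [ 504. -336.   10.] [453. 235.]
wrist yellow_tray 0.57 [500. 330.  -2.] [ 66. 251.]
wrist tape_measure 0.98 [558.  43. 107.] [331. 240.]
turn [-0.0006 -0.0001 -0.0001] shift after turn [-0.2815 -1.1373  0.0103] at [564.4  45.3 142.6] [-3.14  -0.    -0.021]
```

Emit:
drive_tool([
  [[-0.03, -0.12, 0, 0, 0, 0, 0.2], [-0.05, -0.22, 0, 0, 0, 0, 0.2], [-0.05, -0.22, 0, 0, 0, 0, 0.2], [-0.05, -0.22, 0, 0, 0, 0, 0.2], [-0.05, -0.22, 0, 0, 0, 0, 0.2]],
])

```text
t: 36.38
eef_pos: [511.9, 298.1, 143.4]
tcp_rot: [-3.14, -0.001, -0.021]
ft_force: [1.1, -0.0, -2.7]
opening: 0.36
grip_force: 30.0
```

Emit:
drive_tool([
  [[-0.03, -0.13, 0, 0, 0, 0, 0.2], [0, 0, 0, 0, 0, 0, 0.2], [0, 0, 0.14, 0, 0, 0, 0.2], [0, 0, 0.14, 0, 0, 0, 0.2], [0, 0, 0.08, 0, 0, 0, 0.2]],
])

```text
t: 37.0
eef_pos: [505.6, 327.8, 51.9]
tcp_rot: [-3.141, 0.0, -0.022]
ft_force: [0.6, -0.3, -3.5]
opening: 0.357
grip_force: 30.0
```

Emit:
drive_tool([
  [[0, 0, 0.04, 0, 0, 0, 0.2], [0, 0, 0, 0, 0, 0, 0.2], [0, 0, 0, 0, 0, 0, 0.2]],
])

```text
t: 37.38
eef_pos: [506.4, 329.2, 44.7]
tcp_rot: [-3.139, -0.003, -0.021]
ft_force: [0.6, 0.1, -2.5]
opening: 0.359
grip_force: 30.0
```

Run:
```python
from h import *
look("scene",["yellow_tray","tape_measure"])
plan(pose(-1.2,0),[505,331,38.5])
```

```text
scene yellow_tray 0.97 [502. 337.  -2.] [217. 248.]
scene tape_measure 0.94 [502. 328.  11.] [219. 244.]
scene tape_measure 0.47 [ 370. -120.    2.] [381. 206.]
turn [-0.0007 -0.001  -0.0001] shift after turn [-0.0048 -0.0065  0.0248] at [506.2 329.4  44.7] [-3.139e+00 -3.000e-03 -2.100e-02]
```

Emit:
drive_tool([
  [[0, 0, 0.02, 0, 0, 0, 0.2], [0, 0, 0.008, 0, 0, 0, 0.2], [0, 0, 0, 0, 0, 0, 0.2], [0, 0, 0, 0, 0, 0, 0.7], [0, 0, 0, 0, 0, 0, 0.7]],
])

```text
t: 38.15
eef_pos: [506.0, 329.3, 36.9]
tcp_rot: [-3.14, -0.002, -0.021]
ft_force: [0.8, -0.4, 0.5]
opening: 0.51
grip_force: 0.0
```

Emit:
drive_tool([
  [[0, 0, 0, 0, 0, 0, 0.7], [0, 0, 0, 0, 0, 0, 0.7], [0, 0, -0.08, 0, 0, 0, 0.7], [0, 0, -0.22, 0, 0, 0, 0.7], [0, 0, -0.22, 0, 0, 0, 0.7]],
])

```text
t: 38.78
eef_pos: [505.4, 328.9, 168.1]
tcp_rot: [-3.14, -0.001, -0.021]
ft_force: [0.9, 0.2, -0.9]
opening: 0.701
grip_force: 0.0
```

Emit:
drive_tool([
  [[0, 0, -0.24, 0, 0, 0, 0.7], [0, 0, -0.08, 0, 0, 0, 0.7], [0, 0, 0, 0, 0, 0, 0.7]],
])

```text
t: 39.15
eef_pos: [505.8, 329.1, 248.3]
tcp_rot: [-3.138, -0.005, -0.021]
ft_force: [-0.6, 0.2, -1.0]
opening: 0.702
grip_force: 0.0
```

Run:
```python
from h import *
p=look("wrist",["yellow_tray","tape_measure"],f="w10.png")
plan(pose(-12,0),[503,-334,250])
```

```text
wrist tape_measure 0.62 [499. 329.   4.] [328. 175.]
turn [-0.0002  0.0001  0.0599] shift after turn [ 0.5431  2.5944 -0.0186] at [505.  328.7 245.4] [-3.141  0.    -0.021]
```

View pics/w10.png

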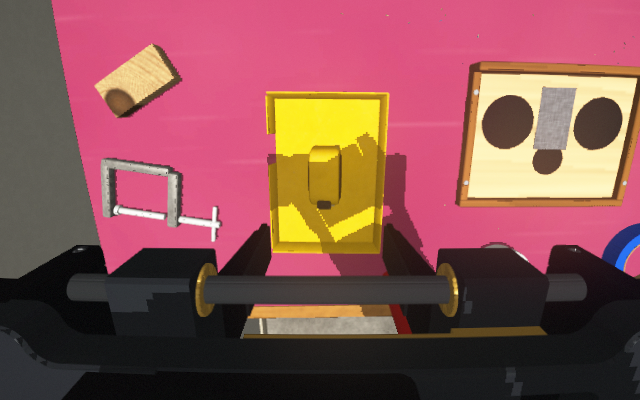

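The tape measure stands in the middle of the tray at (325,175), and the caddy is empty with all its pads showing. The tube goes back next.

Emit:
drive_tool([
  [[0, 0, -0.02, 0, 0, 0.03, 0.7], [0, 0, 0, 0, 0, 0.03, 0.7], [0.05, 0.24, 0, 0, 0, 0, 0.7], [0.05, 0.24, 0, 0, 0, 0, 0.7], [0.05, 0.24, 0, 0, 0, 0, 0.7]],
])

```text
t: 39.92
eef_pos: [504.1, 143.4, 250.1]
tcp_rot: [-3.14, 0.001, -0.209]
ft_force: [0.6, -0.2, 0.3]
opening: 0.698
grip_force: 0.0
```

Emit:
drive_tool([
  [[0.05, 0.24, 0, 0, 0, 0, 0.7], [0.05, 0.24, 0, 0, 0, 0, 0.7], [0.05, 0.24, 0, 0, 0, 0, 0.7], [0.05, 0.24, 0, 0, 0, 0, 0.7], [0.05, 0.24, 0, 0, 0, 0, 0.7]],
])

```text
t: 40.55
eef_pos: [502.8, -163.3, 249.7]
tcp_rot: [-3.139, 0.001, -0.21]
ft_force: [2.5, 0.4, -0.4]
opening: 0.702
grip_force: 0.0
```

Emit:
drive_tool([
  [[0.05, 0.24, 0, 0, 0, 0, 0.7], [0.04, 0.2, 0, 0, 0, 0, 0.7], [0, 0, 0, 0, 0, 0, 0.7], [0, 0, 0, 0, 0, 0, 0.7]],
])

```text
t: 41.05
eef_pos: [502.1, -273.3, 249.6]
tcp_rot: [-3.138, 0.001, -0.21]
ft_force: [0.2, -0.3, 0.2]
opening: 0.699
grip_force: 0.0
```

Run:
```python
from h import *
look("wrist",["brass_tube","spray_can"]); look("top",["brass_tube","glue_bottle","spray_can"])
plan(pose(-12,0),[503,-334,112])
```

```text
wrist brass_tube 0.69 [ 504. -333.    3.] [373. 157.]
wrist spray_can 0.7 [ 584. -349.    2.] [374.  91.]
turn [-0.0006 -0.0006  0.0002] shift after turn [0.0521 0.2383 0.5561] at [ 502.6 -273.   251. ] [-3.14e+00 -2.00e-03 -2.09e-01]
```

Emit:
drive_tool([
  [[0.052, 0.238, 0, 0, 0, 0, 0.7], [0, 0, 0.2, 0, 0, 0, 0.7], [0, 0, 0.2, 0, 0, 0, 0.7], [0, 0, 0.14, 0, 0, 0, 0.7], [0, 0, 0, 0, 0, 0, 0.7]],
])

```text
t: 42.02
eef_pos: [502.3, -333.5, 113.8]
tcp_rot: [-3.137, 0.002, -0.209]
ft_force: [0.2, 0.4, 0.2]
opening: 0.7
grip_force: 0.0
```

Emit:
drive_tool([
  [[0, 0, 0, 0, 0, 0, 0.1], [0, 0, 0, 0, 0, 0, 0.1], [0, 0, 0, 0, 0, 0, 0.1], [0, 0, 0, 0, 0, 0, 0.1], [0, 0, 0, 0, 0, 0, 0.1]],
])

```text
t: 42.65
eef_pos: [503.2, -334.4, 116.2]
tcp_rot: [-3.14, -0.002, -0.21]
ft_force: [-0.2, 0.7, 3.6]
opening: 0.291
grip_force: 30.0
```

Emit:
drive_tool([
  [[0, 0, 0, 0, 0, 0, 0.1], [0, 0, 0, 0, 0, 0, 0.1], [0, 0, 0, 0, 0, 0, 0.1]],
])

```text
t: 43.02
eef_pos: [503.2, -334.4, 116.2]
tcp_rot: [-3.14, -0.002, -0.21]
ft_force: [-0.8, 1.4, 5.3]
opening: 0.294
grip_force: 30.0
```

Emit:
drive_tool([
  [[0, 0, -0.1, 0, 0, 0, 0.1], [0, 0, -0.2, 0, 0, 0, 0.1], [0, 0, -0.1, 0, 0, 0, 0.1], [-0.03, -0.12, 0, 0, 0, 0, 0.1], [-0.038, -0.22, 0, 0, 0, 0, 0.1]],
])

```text
t: 43.65
eef_pos: [503.5, -247.9, 215.4]
tcp_rot: [-3.14, -0.001, -0.212]
ft_force: [0.9, 0.7, -3.4]
opening: 0.292
grip_force: 30.0
```

Emit:
drive_tool([
  [[-0.038, -0.22, 0, 0, 0, 0, 0.1], [-0.038, -0.22, 0, 0, 0, 0, 0.1], [-0.038, -0.22, 0, 0, 0, 0, 0.1], [-0.038, -0.22, 0, 0, 0, 0, 0.1], [-0.038, -0.2, 0, 0, 0, 0, 0.1]],
])

```text
t: 44.28
eef_pos: [513.2, 28.0, 216.0]
tcp_rot: [-3.14, -0.001, -0.21]
ft_force: [0.8, -0.4, -2.6]
opening: 0.286
grip_force: 30.0
```

Emit:
drive_tool([
  [[0, -0.05, 0, 0, 0, 0, 0.1], [0, 0, 0, 0, 0, 0, 0.1], [0, 0, 0, 0, 0, 0, 0.1]],
])

```text
t: 44.65
eef_pos: [516.3, 37.3, 216.2]
tcp_rot: [-3.14, -0.001, -0.211]
ft_force: [0.0, -0.3, -2.3]
opening: 0.29
grip_force: 30.0
```

Run:
```python
from h import *
plan(pose(-12,0),[514.6,45.4,120.5])
```

```text
turn [-0.0006 -0.0003 -0.0004] shift after turn [-0.0132 -0.0302  0.3828] at [516.3  37.3 216.2] [-3.14e+00 -1.00e-03 -2.11e-01]
```

Emit:
drive_tool([
  [[-0.0132, -0.03, 0, 0, 0, 0, 0.1], [0, 0, 0.18, 0, 0, 0, 0.1], [0, 0, 0.14, 0, 0, 0, 0.1], [0, 0, 0.05, 0, 0, 0, 0.1], [0, 0, 0, 0, 0, 0, 0.1]],
])

```text
t: 45.28
eef_pos: [514.9, 46.3, 123.9]
tcp_rot: [-3.14, -0.001, -0.21]
ft_force: [-0.3, 0.2, -3.8]
opening: 0.295
grip_force: 30.0
```

Emit:
drive_tool([
  [[0, 0, 0.01, 0, 0, 0, 0.1], [0, 0, 0.003, 0, 0, 0, 0.1], [0, 0, 0, 0, 0, 0, 0.1]],
])

```text
t: 45.65
eef_pos: [515.0, 46.6, 121.2]
tcp_rot: [-3.139, -0.002, -0.21]
ft_force: [-0.1, -1.0, -2.5]
opening: 0.289
grip_force: 30.0
```

Emit:
drive_tool([
  [[0, 0.002, 0.004, 0, 0, 0, 0.1], [0, 0, 0, 0, 0, 0, 0.6], [0, 0, 0, 0, 0, 0, 0.8], [0, 0, 0, 0, 0, 0, 1], [0, 0, -0.1, 0, 0, 0, 1]],
])

```text
t: 46.28
eef_pos: [514.0, 46.0, 143.8]
tcp_rot: [-3.14, 0.002, -0.21]
ft_force: [0.7, -0.4, -0.1]
opening: 0.658
grip_force: 0.0
```

Emit:
drive_tool([
  [[0, 0, -0.2, 0, 0, 0, 1], [0, 0, -0.24, 0, 0, 0, 1], [0, 0.1, -0.04, 0, 0, 0, 1], [0, 0.2, 0, 0, 0, 0, 1], [0, 0, 0, 0, 0, 0, 1]],
])

```text
t: 46.9
eef_pos: [498.3, -29.6, 264.8]
tcp_rot: [-3.14, -0.002, -0.213]
ft_force: [-0.5, 0.9, -0.9]
opening: 0.998
grip_force: 0.0
```

Run:
```python
from h import *
look("wrist",["brass_tube"]); look("scene",["brass_tube"])
plan(pose(-12,0),[420,-315.5,260])
R0=Ro.from_euler('xyz',env.state()["tcp_rot"]); r=(R0.inv()*pose(40,40)).as_rotvec()/np.pi; print(r/7)
```

```text
wrist brass_tube 0.62 [516.  48.   8.] [268. 166.]
scene brass_tube 0.89 [347. 241.   2.] [277. 274.]
scene brass_tube 0.78 [513.  47.   5.] [306. 198.]
turn [-0.0007 -0.0004  0.0001] shift after turn [-0.0687  1.1947  0.0178] at [498.9 -26.9 264.4] [-3.139e+00 -1.000e-03 -2.090e-01]
[-0.01445077 -0.02960438 -0.0395089 ]
```

Emit:
drive_tool([
  [[-0.014, 0.238, 0, 0, 0, 0, 1], [-0.014, 0.238, 0, 0, 0, 0, 1], [-0.014, 0.238, 0, 0, 0, 0, 1], [-0.014, 0.238, 0, 0, 0, 0, 1], [-0.014, 0.238, 0, 0, 0, 0, 1]],
])

```text
t: 47.72
eef_pos: [419.7, -315.9, 263.8]
tcp_rot: [-3.139, -0.002, -0.208]
ft_force: [0.6, 0.7, 1.1]
opening: 1.001
grip_force: 0.0
```

Emit:
drive_tool([
  [[0, 0, 0, -0.01445, -0.0296, -0.0395, 1], [0, 0, 0, -0.01445, -0.0296, -0.0395, 1], [0, 0, 0, -0.01445, -0.0296, -0.0395, 1], [0, 0, 0, -0.01445, -0.0296, -0.0395, 1], [0, 0, 0, -0.01445, -0.0296, -0.0395, 1]],
])

```text
t: 48.35
eef_pos: [420.7, -314.2, 263.7]
tcp_rot: [3.067, 0.505, 0.411]
ft_force: [-0.4, 0.5, 0.8]
opening: 1.004
grip_force: 0.0
```

Emit:
drive_tool([
  [[0, 0, 0, -0.01445, -0.0296, -0.0395, 1], [0, 0, 0, -0.01445, -0.0296, -0.0395, 1], [0, 0, 0, 0, 0, 0, 1], [0, 0, 0, 0, 0, 0, 1]],
])

```text
t: 48.85
eef_pos: [420.2, -314.6, 263.9]
tcp_rot: [3.139, 0.696, 0.694]
ft_force: [0.2, -0.2, 0.3]
opening: 1.001
grip_force: 0.0
```

Run:
```python
from h import *
look("wrist",["glue_bottle"]); look("top",["glue_bottle","spray_can"])
plan(pose(40,40),[420,-315.5,170]);plan(pose(40,40),[420,-315.5,91]); print(env.state()["joints"])
```

```text
wrist glue_bottle 0.92 [ 417. -312.    1.] [323.  17.]
top glue_bottle 0.74 [ 423. -324.    4.] [436. 263.]
turn [-0.0001 -0.0003 -0.0008] shift after turn [0.2424 0.002  0.2883] at [ 419.6 -315.2  264.2] [3.14  0.697 0.695]
turn [-0.0001 -0.0003 -0.0008] shift after turn [0.4456 0.002  0.5304] at [ 419.6 -315.2  264.2] [3.14  0.697 0.695]
[-0.4830029   0.46227783  1.69660885 -0.6547987   1.34681133  0.66334957]
```

Emit:
drive_tool([
  [[0.14, 0, 0.167, 0, 0, 0, 1], [0.14, 0, 0.167, 0, 0, 0, 1], [0.11, 0, 0.131, 0, 0, 0, 1], [0.05, 0, 0.06, 0, 0, 0, 1], [0, 0, 0, 0, 0, 0, 1]],
])

```text
t: 49.72
eef_pos: [419.6, -315.1, 92.4]
tcp_rot: [-3.141, 0.699, 0.698]
ft_force: [0.3, -0.9, 0.2]
opening: 0.999
grip_force: 0.0
```

Emit:
drive_tool([
  [[0, 0, 0, 0, 0, 0, 0.4], [0, 0, 0, 0, 0, 0, 0.4], [0, 0, 0, 0, 0, 0, 0.4], [0, 0, 0, 0, 0, 0, 0.4], [0, 0, 0, 0, 0, 0, 0.4]],
])

```text
t: 50.35
eef_pos: [419.8, -315.0, 92.8]
tcp_rot: [3.141, 0.698, 0.697]
ft_force: [0.5, -0.2, 1.4]
opening: 0.553
grip_force: 30.0
```

Emit:
drive_tool([
  [[0, 0, 0, 0, 0, 0, 0.4], [0, 0, 0, 0, 0, 0, 0.4]],
])

```text
t: 50.6
eef_pos: [419.8, -315.1, 92.8]
tcp_rot: [3.141, 0.698, 0.697]
ft_force: [0.7, 0.0, 2.3]
opening: 0.554
grip_force: 30.0
```

Emit:
drive_tool([
  [[-0.07, 0, -0.084, 0, 0, 0, 0.4], [-0.14, 0, -0.167, 0, 0, 0, 0.4], [-0.14, 0, -0.167, 0, 0, 0, 0.4], [-0.12, 0, -0.143, 0, 0, 0, 0.4], [0, 0, 0, 0, 0, 0, 0.4]],
])

```text
t: 51.22
eef_pos: [420.3, -315.0, 278.3]
tcp_rot: [3.135, 0.696, 0.693]
ft_force: [-0.7, 0.0, -2.8]
opening: 0.558
grip_force: 29.9
```

Run:
```python
from h import *
plan(pose(40,40),[500,-70,276]); print(env.state()["opening"])
```

```text
turn [ 0.0012 -0.0008 -0.0012] shift after turn [ 0.6754 -0.546  -0.5549] at [ 420.3 -315.   278.3] [3.135 0.696 0.693]
0.5577426174420327
```

Emit:
drive_tool([
  [[0.1, -0.08, -0.082, 0, 0, 0, 0.4], [0.145, -0.117, -0.119, 0, 0, 0, 0.4], [0.145, -0.117, -0.119, 0, 0, 0, 0.4], [0.145, -0.117, -0.119, 0, 0, 0, 0.4], [0.14, -0.115, -0.116, 0, 0, 0, 0.4]],
])

```text
t: 51.85
eef_pos: [499.6, -68.0, 271.8]
tcp_rot: [-3.14, 0.7, 0.699]
ft_force: [0.6, -0.1, -2.5]
opening: 0.552
grip_force: 29.9
```

Emit:
drive_tool([
  [[0, 0, 0, -0.0356, 0, -0.0426, 0.4], [0, 0, 0, -0.0356, 0, -0.0426, 0.4], [0, 0, 0, -0.0356, 0, -0.0426, 0.4], [0, 0, 0, -0.0356, 0, -0.0426, 0.4], [0, 0, 0, -0.0356, 0, -0.0426, 0.4]],
])

```text
t: 52.48
eef_pos: [499.1, -69.4, 271.7]
tcp_rot: [-3.136, 0.697, 1.579]
ft_force: [0.8, -0.2, -1.7]
opening: 0.556
grip_force: 29.9
```

Run:
```python
from h import *
plan(pose(90,40),[562.2,105.5,270]); print(env.state()["joints"])
```

```text
turn [ 0.     -0.0003  0.0021] shift after turn [ 0.5403  0.2524 -0.4447] at [499.1 -69.4 271.7] [-3.136  0.697  1.579]
[ 0.05383332  0.35055277  1.86764812 -0.79220779  1.12080225  0.47887894]
```

Emit:
drive_tool([
  [[0.09, 0.063, -0.074, 0, 0, 0.001, 0.4], [0.15, 0.063, -0.123, 0, 0, 0.001, 0.4], [0.15, 0.063, -0.123, 0, 0, 0, 0.4], [0.15, 0.063, -0.123, 0, 0, 0, 0.4], [0, 0, 0, 0, 0, 0, 0.4]],
])

```text
t: 53.1
eef_pos: [563.7, 107.2, 269.1]
tcp_rot: [3.141, 0.698, 1.568]
ft_force: [-0.6, -0.7, -1.7]
opening: 0.557
grip_force: 29.9
```

Emit:
drive_tool([
  [[0, 0, 0, 0, 0, 0, 0.4]],
])

```text
t: 53.22
eef_pos: [562.8, 104.2, 270.2]
tcp_rot: [3.141, 0.698, 1.565]
ft_force: [0.1, -0.2, -2.6]
opening: 0.554
grip_force: 29.9
```

Run:
```python
from h import *
plan(pose(90,40),[562.2,105.5,97.5])
look("wrist",["glue_bottle"])
```

```text
turn [-0.0011  0.0001 -0.0015] shift after turn [ 0.448  -0.0025  0.5256] at [562.8 104.2 270.2] [3.141 0.698 1.565]
wrist glue_bottle 0.61 [562. 103. 182.] [326. 139.]
```

Emit:
drive_tool([
  [[0.12, -0.002, 0.14, 0, 0, 0, 0.4], [0.14, 0, 0.165, 0, 0, 0, 0.4], [0.13, 0, 0.153, 0, 0, 0, 0.4], [0.05, 0, 0.058, 0, 0, 0, 0.4], [0, 0, 0, 0, 0, 0, 0.4]],
])

```text
t: 53.95
eef_pos: [563.3, 105.3, 102.0]
tcp_rot: [3.139, 0.698, 1.563]
ft_force: [0.3, 0.5, -1.4]
opening: 0.552
grip_force: 29.9
```

Run:
```python
from h import *
plan(pose(90,40),[562.2,105.3,97])
```

```text
turn [-0.001  0.    -0.002] shift after turn [ 0.013  -0.0044  0.0153] at [563.3 105.3 102. ] [3.139 0.698 1.563]
```

Emit:
drive_tool([
  [[0.013, -0.004, 0.0155, 0, 0, 0, 0.4], [0, 0, 0, 0, 0, 0, 0.4], [0, 0, 0, 0, 0, 0, 0.8], [0, 0, 0, 0, 0, 0, 1], [0, 0, 0, 0, 0, 0, 1]],
])

```text
t: 54.58
eef_pos: [562.5, 105.9, 97.4]
tcp_rot: [3.137, 0.698, 1.562]
ft_force: [0.2, -0.2, 0.7]
opening: 0.819
grip_force: 0.0
```

Emit:
drive_tool([
  [[0, 0, 0, 0, 0, 0, 1], [-0.13, 0, -0.155, 0, 0, 0, 1], [-0.14, 0, -0.167, 0, 0, 0, 1], [-0.14, 0, -0.167, 0, 0, 0, 1], [0, 0, 0, 0, 0, 0, 1]],
])

```text
t: 55.2
eef_pos: [562.8, 106.2, 260.5]
tcp_rot: [3.129, 0.695, 1.557]
ft_force: [0.3, 0.8, -0.6]
opening: 1.002
grip_force: 0.0
```

Run:
```python
from h import *
look("wrist",["glue_bottle"]); look("top",["glue_bottle"])
plan(pose(90,0),[585,-351,265]); print(env.state()["t"])
```

```text
wrist glue_bottle 0.68 [562. 108.   5.] [323.  18.]
top glue_bottle 0.65 [566.  98.   9.] [305. 141.]
turn [-0.0005  0.2223 -0.002 ] shift after turn [-1.8268  0.0939 -0.0386] at [561.5 105.7 255.3] [3.141 0.698 1.564]
55.4
```

Emit:
drive_tool([
  [[0, 0, 0, 0, 0.0556, 0, 1], [0, 0, 0, 0, 0.0556, 0, 1], [0, 0, 0, 0, 0.0556, 0, 1], [0, 0, 0, 0, 0.0556, -0.002, 1], [0, 0, -0.05, 0, 0, 0, 1]],
])

```text
t: 56.02
eef_pos: [561.5, 103.9, 267.8]
tcp_rot: [-3.14, -0.001, 1.567]
ft_force: [0.8, -0.5, 0.5]
opening: 1.001
grip_force: 0.0
```

Emit:
drive_tool([
  [[-0.23, 0.012, 0, 0, 0, 0, 1], [-0.23, 0.012, 0, 0, 0, 0, 1], [-0.23, 0.012, 0, 0, 0, 0, 1], [-0.23, 0.012, 0, 0, 0, 0, 1], [-0.23, 0.012, 0, 0, 0, 0, 1]],
])

```text
t: 56.65
eef_pos: [576.9, -183.0, 268.4]
tcp_rot: [-3.141, 0.002, 1.571]
ft_force: [1.4, -0.1, -0.4]
opening: 1.002
grip_force: 0.0
```

Emit:
drive_tool([
  [[-0.23, 0.012, 0, 0, 0, 0, 1], [-0.23, 0.012, 0, 0, 0, 0, 1], [-0.2, 0.01, 0, 0, 0, 0, 1], [0, 0, 0, 0, 0, 0, 1], [0, 0, 0, 0, 0, 0, 1]],
])

```text
t: 57.28
eef_pos: [585.5, -345.8, 267.9]
tcp_rot: [-3.141, -0.001, 1.571]
ft_force: [0.4, -0.3, 0.5]
opening: 1.002
grip_force: 0.0
```

Run:
```python
from h import *
look("wrist",["spray_can"]); look("top",["spray_can"])
plan(pose(90,0),[585.2,-350,161])
```

```text
wrist spray_can 0.63 [ 587. -349.    3.] [327. 170.]
turn [ 0.0005 -0.0002  0.0005] shift after turn [-0.0184 -0.0023  0.4316] at [ 585.8 -345.4  268.9] [ 3.140e+00 -1.000e-03  1.572e+00]
```

Emit:
drive_tool([
  [[-0.018, 0, 0.16, 0, 0, 0, 1], [0, 0, 0.2, 0, 0, 0, 1], [0, 0, 0.07, 0, 0, 0, 1], [0, 0, 0, 0, 0, 0, 0.4], [0, 0, 0, 0, 0, 0, 0.4]],
])

```text
t: 58.1
eef_pos: [586.4, -351.3, 163.2]
tcp_rot: [3.137, 0.001, 1.571]
ft_force: [-0.2, -0.0, 0.5]
opening: 0.844
grip_force: 0.0
```

Emit:
drive_tool([
  [[0, 0, 0, 0, 0, 0, 0.4], [0, 0, 0, 0, 0, 0, 0.4], [0, 0, 0, 0, 0, 0, 0.4], [0, 0, 0, 0, 0, 0, 0.4], [0, 0, 0, 0, 0, 0, 0.4]],
])

```text
t: 58.72
eef_pos: [585.8, -351.2, 161.8]
tcp_rot: [3.139, -0.001, 1.571]
ft_force: [-1.4, 0.8, 5.8]
opening: 0.576
grip_force: 30.0
```

Emit:
drive_tool([
  [[0, 0, -0.08, 0, 0, 0, 0.4], [0, 0, -0.18, 0, 0, 0, 0.4], [0, 0, -0.14, 0, 0, 0, 0.4], [0.12, 0, 0, 0, 0, 0, 0.4], [0.22, -0.015, 0, 0, 0, 0, 0.4]],
])

```text
t: 59.35
eef_pos: [581.3, -266.3, 260.4]
tcp_rot: [3.14, -0.001, 1.569]
ft_force: [0.3, -0.2, -3.7]
opening: 0.574
grip_force: 30.0
```

Emit:
drive_tool([
  [[0.22, -0.015, 0, 0, 0, 0, 0.4], [0.22, -0.015, 0, 0, 0, 0, 0.4], [0.22, -0.015, 0, 0, 0, 0, 0.4], [0.2, -0.015, 0, 0, 0, 0, 0.4], [0.1, -0.01, 0, 0, 0, 0, 0.4]],
])

```text
t: 59.98
eef_pos: [563.5, -23.7, 261.0]
tcp_rot: [3.141, -0.002, 1.573]
ft_force: [0.2, -0.7, -3.6]
opening: 0.574
grip_force: 30.0
```

Emit:
drive_tool([
  [[0, 0, 0, 0, 0, 0, 0.4], [0, 0, 0, 0, 0, 0, 0.4]],
])

```text
t: 60.22
eef_pos: [564.2, -26.6, 261.1]
tcp_rot: [3.14, -0.001, 1.571]
ft_force: [-1.0, -0.5, -4.0]
opening: 0.573
grip_force: 30.0
```

Run:
```python
from h import *
plan(pose(90,0),[560,-14.8,167]); look("wrist",["spray_can"]); print(env.state()["opening"])
```

```text
turn [ 0.0005 -0.0003  0.0001] shift after turn [ 0.0472 -0.0167  0.3766] at [564.2 -26.6 261.1] [ 3.140e+00 -1.000e-03  1.571e+00]
wrist spray_can 0.65 [563. -27. 104.] [325. 187.]
0.5712999282526902
```

Emit:
drive_tool([
  [[0.042, -0.016, 0, 0, 0, 0, 0.4], [0, 0, 0.18, 0, 0, 0, 0.4], [0, 0, 0.13, 0, 0, 0, 0.4], [0, 0, 0.055, 0, 0, 0, 0.4], [0, 0, 0, 0, 0, 0, 0.4]],
])

```text
t: 60.95
eef_pos: [560.3, -15.5, 170.0]
tcp_rot: [3.14, -0.001, 1.571]
ft_force: [-0.4, -0.3, -2.6]
opening: 0.573
grip_force: 30.0
```

Emit:
drive_tool([
  [[0, 0, 0.006, 0, 0, 0, 0.4], [0, 0, 0, 0, 0, 0, 0.4]],
])

```text
t: 61.2
eef_pos: [560.7, -15.6, 169.6]
tcp_rot: [3.138, -0.001, 1.571]
ft_force: [0.1, -0.3, -2.3]
opening: 0.571
grip_force: 30.0
```

Two to three millimetres to go.

Emit:
drive_tool([
  [[0, 0, 0.01, 0, 0, 0, 0.4], [0, 0, 0.002, 0, 0, 0, 0.4], [0, 0, 0, 0, 0, 0, 0.4]],
])

```text
t: 61.58
eef_pos: [560.4, -15.6, 165.8]
tcp_rot: [3.139, -0.001, 1.571]
ft_force: [0.3, 0.3, -2.2]
opening: 0.578
grip_force: 30.0
```

Emit:
drive_tool([
  [[0, 0, 0, 0, 0, 0, 0.8], [0, 0, 0, 0, 0, 0, 1], [0, 0, 0, 0, 0, 0, 1], [0, 0, 0, 0, 0, 0, 1], [0, 0, -0.1, 0, 0, 0, 1]],
])

```text
t: 62.2
eef_pos: [559.6, -15.5, 189.7]
tcp_rot: [-3.141, -0.002, 1.571]
ft_force: [0.1, 0.0, 0.7]
opening: 0.985
grip_force: 0.0
```

Emit:
drive_tool([
  [[0, 0, -0.22, 0, 0, 0, 1], [0, 0, -0.24, 0, 0, 0, 1], [-0.2, 0, -0.1, 0, 0, 0, 1], [-0.24, 0, 0, 0, 0, 0, 1], [0, 0, 0, 0, 0, 0, 1]],
])

```text
t: 62.82
eef_pos: [559.8, -128.9, 330.6]
tcp_rot: [3.139, -0.001, 1.567]
ft_force: [-0.0, -0.1, -0.3]
opening: 0.999
grip_force: 0.0
```

Run:
```python
from h import *
p=look("wrist",["spray_can","glue_bottle","brass_tube","tape_measure","tape_roll","parts_tin"],f="w12.png")
p=look("scene",["spray_can","glue_bottle","brass_tube","tape_measure","yellow_tray"])
c=cv2.resize(p["color"][100:300,150:410],None,fx=3,fy=3); cv2.imwrite("pics/s12c.png",c); print(env.state()["t"])
```

```text
wrist spray_can 0.63 [559. -13.   6.] [325.  80.]
wrist brass_tube 0.58 [517.  47.  11.] [295.  35.]
wrist parts_tin 0.81 [366.  92.  -2.] [187.   4.]
scene spray_can 0.63 [559. -15.   9.] [315. 178.]
scene spray_can 0.47 [502. 330.   5.] [219. 246.]
scene glue_bottle 0.65 [560. 105.   7.] [280. 196.]
scene glue_bottle 0.41 [363.  98.   0.] [320. 243.]
scene brass_tube 0.92 [514.  48.   9.] [305. 197.]
scene brass_tube 0.71 [347. 244.   1.] [276. 274.]
scene brass_tube 0.54 [502. 328.   5.] [219. 246.]
scene tape_measure 0.62 [501. 327.   6.] [220. 245.]
scene yellow_tray 0.95 [499. 337.   0.] [217. 249.]
63.475
```

View pics/s12c.png

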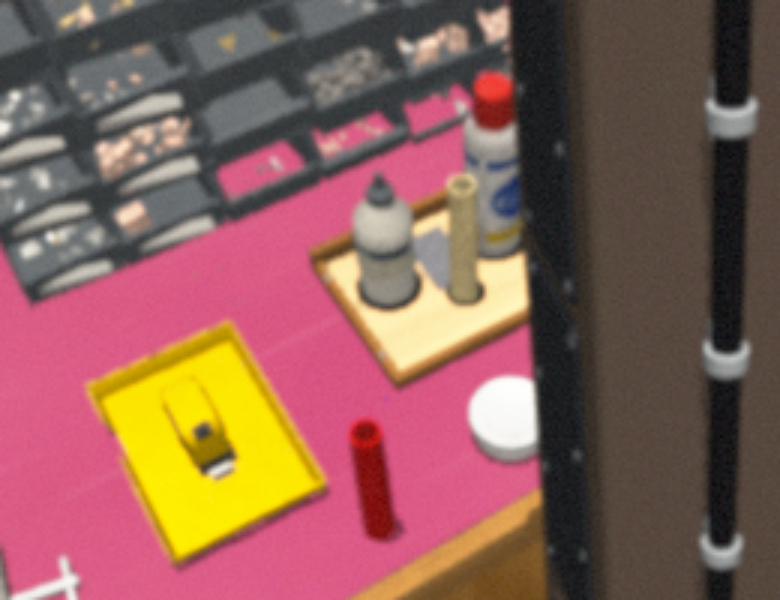

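View pics/w12.png

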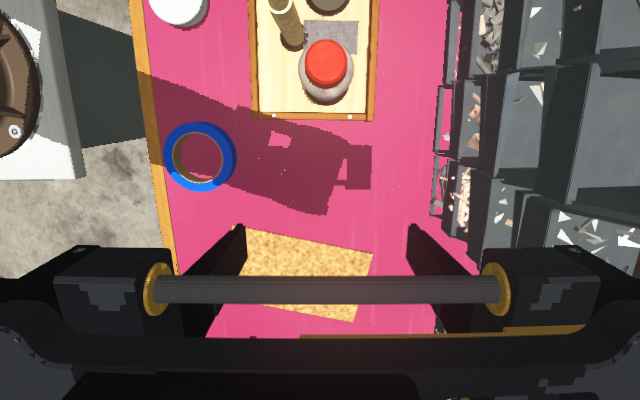

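The pictures show glue (385,250), tube (463,240) and spray (495,170) upright on their pads. The tape measure stands in the tray at (205,430), and the tin and tape roll haven't moved. The gripper is clear, so I'm handing in.

```bash
python3 -c "
from cell import env
print(env.job_done())"
```

```text
the job is handed in; nothing more can be done
None
```

The job is handed in, with no verdict shown: the last pictures show the tape measure standing in the yellow tray, the glue bottle, spray can and brass tube back upright on their own pads, and the tin and tape roll not visibly moved.

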